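# Fetch the resistance box from behind the tall parts

### The arm

A 6-joint arm with a two-finger parallel gripper is mounted at the origin on the work surface. World frame = base frame: x ahead of the robot, y to its left, z up, the work surface at z = 0. Lengths are in mm, angles in degrees, forces in N, time in s.
With the tool pointing down it reaches from about 400 to 825 mm from the base axis. Payload 7 kg.
Tool frame: the origin (TCP) lies on the centre line of the jaws, within the pads' length; the fingertips stand 25 mm ahead of it and the grasp point (between the pads) lies 6 mm ahead of it; z points along the fingers, y is the direction in which the jaws open and shut (so a half turn about z gives the same grasp; the last joint's range is limited). The gripper opens to 85 mm and grips with 20 to 120 N. Pads are 22 mm wide; open, the fingers measure 114 mm over their backs; the gripper's body (76 mm by 85 mm) begins 54 mm behind the grasp point. The pads swing forward as they close: fully open they stand 13 mm farther back than shut.
Start: joints at [-49.097, 20.546, 0.682, 0, -70.136, -16.507], TCP at [278.78, -614.717, 256.302] pointing down, gripper open.
Joint ranges: [-176.03, 176.03], [-82.01, 121.73], [-58.28, 71.71], [-173.87, 95.51], [-174.79, -0.11], [-173.66, 173.66]. Speed limits (degrees/s): [136.94, 136.94, 172.46, 180, 180, 180].

### API

Orientations are given as [roll, pitch, yaw] about the fixed x, y, z axes, in that order (R = Rz(yaw) Ry(pitch) Rx(roll)).
In Python, from station import sense, capture, camera_params, finish_job, cut_out, pinpoint gives the robot as it stands.
- The arm moves only by the tool arm_command, never from a script. Its arguments are lists of equal length, an entry for each row: "grip": the closure in counts, from 0 (fully open) to 255 (shut); "linear": the shift along the tool's x, y, z in m, a list of three; "dr": the turn, a rotation vector about the tool's x, y, z in rad, a list of three. In form: {"grip": [grip, ...], "linear": [[dx, dy, dz], ...], "dr": [[wx, wy, wz], ...]}. A call has 1 to 5 rows; each row shifts and turns the commanded pose from where the row before left it, along the tool's axes as they then stand; what a row does not reach is not made up. A row lasts 1/10 s, in which the tool goes at most 50 mm and 8.59 degrees, less where a joint would pass 70% of its speed; a pose out of reach is approached as far as the arm can. A call with a gripper value outside its range is refused whole. The fingers move at their own pace and stop on an object; "force" is the grip in N (left out, the last holds). Time passes only in rows, so rows that do not move let the fingers close. It gives the time, the measured TCP pose, the force and the opening at its end, in the units of the state.
- sense(): the state, without advancing time (a new reading comes with each control period).
- capture(name): name is "side" or "top"; returns the picture (480x640x3 uint8, red, green, blue); there is no depth.
- camera_params(name): a dict with "fx", "fy", "cx", "cy" (pixels), "cam_to_world" (4x4, takes a point from camera to world coordinates). Camera axes: x right, y down, z forward; pixel columns grow to the right and rows downward; lengths in mm; the calibration is good to about 2 mm. A picture is of the moment at which its call begins. camera_params takes no time and is no camera call.
- finish_job(): hands the job in, once; it reports no verdict.
Trained networks look in the newest picture that a camera, given by its name, has taken for a name from the list of things; names that differ only in an ending like _2 or _b are one class to them, and where a whole thing is asked for, a point or a joint stands for the part that bears it (a point fixed in the world has none). Each returns a list of dicts, best first, with "confidence" (0 to 1); they miss things now and then, are a little off and sometimes report something else, mostly with a low value. They report only what shows in the picture. A call takes as long as a camera call.
- cut_out(thing, camera): "pixels" (480x640 bool, what is visible of it) and "bbox" ([left, top, width, height] in pixels, round what is visible of it).
- pinpoint(thing, camera): "location" ([column, row] in pixels: a listed point, or the origin of a listed thing).
The state is a dict: "t": time; "joints": joint angles; "joint_vel": joint speeds; "tau": joint torques, N m; "position": TCP position; "tool_rot": TCP orientation; "force": force on the tool from outside, world axes, zero at the start; "torque": the same for the moment, N m; "grip_width": finger opening in mm.
Only numpy, scipy, OpenCV 4.12 (cv2) and the standard library are available. Lean on these libraries where they do the work, as an engineer would, in place of code of your own. Each camera call takes 0.05 s, during which the arm holds its last target.

### The job

Set the three tall parts at the front of the plywood board aside, all standing on the grey rubber mat; then fetch the long low resistance box from behind them and stand it within the corner marks of the white test pad. Only then put each tall part back on the very spot where it stood, square to the board as before. Keep all four upright throughout, and do not shift the wire spool or the relay.

Things in the scene. Friction and masses are not known exactly. Their poses are not given: they have to be found in the camera images.
- capacitor_centre (a point): big round screw-terminal capacitor standing upright, dark grey sleeve, 56 mm across, 88 mm tall body; this point is its centre, 44 mm above its underside; z up; two metal terminals on top stand 5 mm higher
- transformer_centre (a point): potted transformer in a plain rectangular grey-painted can standing upright, 64 mm along its x by 50 mm along its y, 88 mm tall body; this point is its centre, 44 mm above its underside; z up; six copper pins on top stand 5 mm higher
- heatsink_centre (a point): finned bare-aluminium heat sink standing upright, 60 mm along its x by 44 mm along its y, five upright fins whose flat outer faces look along its y, 88 mm tall body; this point is its centre, 44 mm above its underside; z up
- box_centre (a point): long low aluminium resistance box with three black knobs in a row on its top; 44 mm along its x, 140 mm along its y, 50 mm tall, the knobs (22 mm across, on its centre line, one in the middle and one 42 mm to each side) stand 13 mm higher; this point is its centre, 25 mm above its underside. It stands behind the three tall parts, about 10 to 24 mm clear of them, long side along the board's y
- board: fixed plywood parts board, 220 mm along its x, 300 mm along its y, 12 mm thick; origin at the centre of its underside. Three equal dark square outlines (76 mm) at x = -60 mm, y = -90, 0 and +90 mm of its frame; at the start one tall part stands in each outline, within about 5 mm of its middle and square to the board (its x along the board's x, within 0.1 rad); which one stands where changes. The box stands behind the row, near x = +9 mm
- mat: fixed grey rubber mat for setting things aside, a plain rectangle 290 mm along its x, 130 mm along its y, 4 mm thick; origin at the centre of its underside. It lies to one side of the board, left or right
- pad: fixed white test pad, 90 mm along its x, 190 mm along its y, 6 mm thick, black corner marks showing where the box stands: centred, its long side along the pad's y; origin at the centre of its underside. It lies on the other side of the board from the mat
- spool: bystander: small spool of copper wire, 40 mm across, 40 mm tall, standing on a rear corner of the board; origin at the centre of its underside
- relay: bystander: small clear-cased relay, 36 x 30 x 34 mm tall, on the other rear corner of the board; origin at the centre of its underside

How it is judged:
By the outcome, as a careful person would: the job done as asked, in the order asked, and still so for the second after the job is handed in, with the robot touching nothing.
It also fails if it takes over 144 s, if anything falls off the work surface, if the arm or the gripper's body presses on something with over 40 N, if the wrist force passes 120 N, or if a joint passes its speed limit or range.

## Working session

There is one attempt and no reset: what is moved stays moved. The work goes in short steps, Python scripts to look and compute and a tool call to move; the robot and the scene stay as the last step left them, time stands still between calls to the robot, and variables do not carry over. Pictures are saved under pics/ and viewed, and the job is handed in when it is done.

Besides the shell and the picture viewer there is one more tool, called as a command line: name --argument value ..., lists and objects as JSON in quotes. arm_command: Moves the arm, as the interface text tells. Its arguments: {"type":"object","properties":{"grip":{"type":"array","items":{"type":"number"}},"linear":{"type":"array","items":{"type":"array","items":{"type":"number"}}},"dr":{"type":"array","items":{"type":"array","items":{"type":"number"}}},"force":{"type":"number"}},"required":["grip","linear","dr"]}

```bash
mkdir -p pics; ls; python3 - <<'E'
from station import *
import cv2,numpy as np
print(sense())
for n in("side","top"):
    im=capture(n); cv2.imwrite(f"pics/{n}0.png",im[:,:,::-1])
    p=camera_params(n); print(n,p)
E
```

```text
pics
{'t': 0.0, 'joints': array([-4.90968509e+01,  2.05906958e+01,  6.31641775e-01, -2.16870821e-02,
       -7.01359982e+01, -1.65063011e+01]), 'joint_vel': array([-0.03504435,  0.05616149,  0.07103153,  0.05044835, -0.10635795,
       -0.05105862]), 'tau': array([-1.84906443e-03, -5.83321166e+01,  2.93415821e+01,  6.93647593e+00,
       -6.09643015e-03,  3.81434916e-05]), 'position': array([ 278.594405  , -614.31483731,  255.35087522]), 'tool_rot': array([ 1.79903072e+02, -7.46224655e-03, -1.55610532e+02]), 'force': array([-0.06874703,  0.11023245, -0.36804443]), 'torque': array([-0.04760569,  0.01167289, -0.02122787]), 'grip_width': 85.49108608660849}
side {'fx': 508.54559643471015, 'fy': 508.54559643471015, 'cx': 315.4135282916157, 'cy': 236.21173222115777, 'cam_to_world': array([[-7.98464855e-01, -4.28559075e-01,  4.22836842e-01,
         6.27963737e+01],
       [-6.02021470e-01,  5.74081042e-01, -5.54978474e-01,
         6.15927655e+02],
       [-4.90155260e-03, -6.97687664e-01, -7.16385300e-01,
         8.66868198e+02],
       [ 0.00000000e+00,  0.00000000e+00,  0.00000000e+00,
         1.00000000e+00]])}
top {'fx': 585.8200812838311, 'fy': 585.8200812838311, 'cx': 320.49684004960807, 'cy': 238.05196093794692, 'cam_to_world': array([[-2.48929684e-02, -9.97222354e-01,  7.01991209e-02,
         4.87631095e+02],
       [-9.99671950e-01,  2.52544631e-02,  4.26661830e-03,
        -1.20003369e+01],
       [-6.02760825e-03, -7.00698833e-02, -9.97523874e-01,
         1.16682125e+03],
       [ 0.00000000e+00,  0.00000000e+00,  0.00000000e+00,
         1.00000000e+00]])}
```

View pics/top0.png

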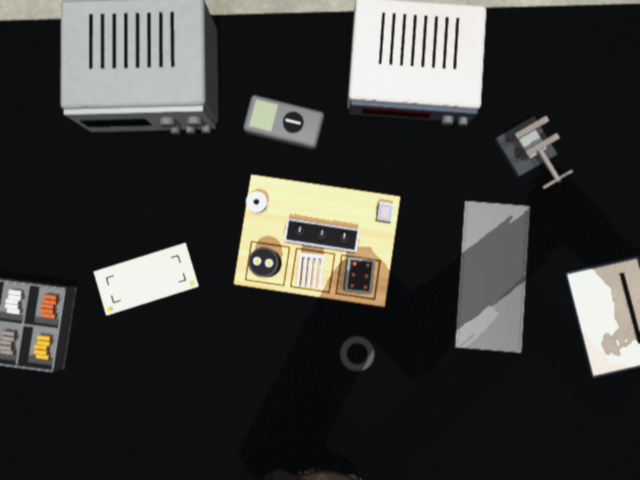

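View pics/side0.png

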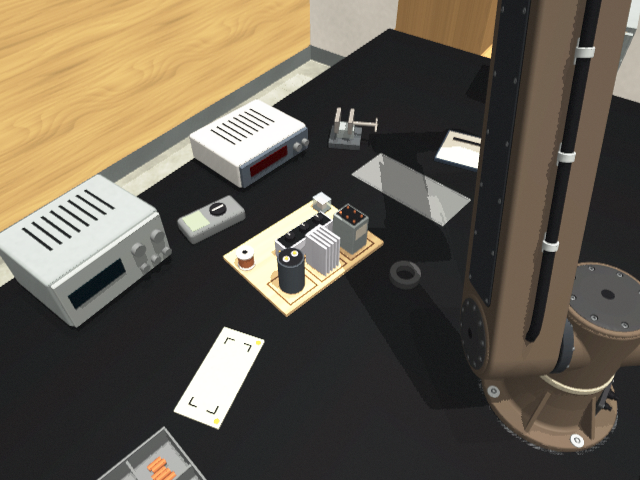

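```bash
cat > h.py <<'E'
from station import *
import cv2,numpy as np
from scipy.optimize import least_squares
P={n:camera_params(n) for n in("side","top")}
def proj(X,n):
    X=np.atleast_2d(np.asarray(X,float)); M=np.linalg.inv(P[n]["cam_to_world"]); c=X@M[:3,:3].T+M[:3,3]
    return np.c_[P[n]["fx"]*c[:,0]/c[:,2]+P[n]["cx"],P[n]["fy"]*c[:,1]/c[:,2]+P[n]["cy"]]
def back(px,z,n):
    px=np.atleast_2d(np.asarray(px,float)); M=P[n]["cam_to_world"]
    d=np.c_[(px[:,0]-P[n]["cx"])/P[n]["fx"],(px[:,1]-P[n]["cy"])/P[n]["fy"],np.ones(len(px))]@M[:3,:3].T
    o=M[:3,3]; s=(z-o[2])/d[:,2]; return o+d*s[:,None]
def tri(pt,ps):
    f=lambda X: np.r_[proj(X,"top")[0]-pt, proj(X,"side")[0]-ps]
    r=least_squares(f,[480,0,40]); return r.x, np.abs(r.fun).max()
E
python3 - <<'E'
from h import *
for n in("top","side"):
    im=capture(n); cv2.imwrite(f"pics/{n}_ref.png",im[:,:,::-1])
loc={}
for th in "capacitor_centre transformer_centre heatsink_centre box_centre board mat pad spool relay".split():
    for n in("top","side"):
        r=pinpoint(th,n); 
        if r: loc[th,n]=r[0]["location"]; print(th,n,np.round(r[0]["location"],1),round(r[0]["confidence"],2),len(r))
    if (th,"top") in loc and (th,"side") in loc: print("   tri",*[np.round(v,1) for v in tri(loc[th,"top"],loc[th,"side"])])
for th,z in (("board",12),("mat",4),("pad",6)):
    r=cut_out(th,"top"); m=r[0]["pixels"].astype(np.uint8); np.save(f"m_{th}.npy",m)
    c=max(cv2.findContours(m,0,cv2.CHAIN_APPROX_NONE)[0],key=len)[:,0]
    w=back(c,z,"top")[:,:2]; print(th,r[0]["confidence"],cv2.minAreaRect(w.astype(np.float32)))
print(sense()["t"])
E
```

```text
capacitor_centre top [258.5 207. ] 0.68 2
capacitor_centre side [287.8 268.8] 0.88 1
   tri [602.9  91.2   5.2] 22.1
transformer_centre top [358.7 275.1] 0.88 1
transformer_centre side [346.7 225.4] 0.69 1
   tri [496.1 -75.6  66.4] 1.8
heatsink_centre top [310.9 268.2] 0.9 1
heatsink_centre side [323.5 247.3] 0.82 2
   tri [506.7  10.7  62. ] 1.7
box_centre top [321.1 235.8] 0.94 1
box_centre side [304.1 238.7] 0.85 2
   tri [571.6  -8.6  32.4] 0.2
board top [319.5 240.8] 0.69 2
board side [300.5 247.2] 0.77 1
   tri [567.9  -1.9  11.5] 3.1
mat top [491.1 278.6] 0.55 1
mat side [407.2 189.3] 0.63 1
   tri [ 483.1 -342.9   -3.7] 2.0
pad top [148.8 279.1] 0.94 2
pad side [222.7 373.9] 0.82 1
   tri [496.9 337.4  -1.6] 0.2
spool top [257.5 204.6] 0.56 1
spool side [244.6 261.5] 0.94 2
   tri [638.7 116.3  21.4] 0.9
relay top [385.4 212.8] 0.56 1
relay side [319.1 206.6] 0.66 1
   tri [ 617.8 -135.3   13. ] 1.6
board 0.94 ((564.259521484375, 0.8115997314453125), (300.0168762207031, 222.59336853027344), 80.34093475341797)
mat 0.75 ((485.41326904296875, -344.7326354980469), (130.24676513671875, 289.94879150390625), 83.8130111694336)
pad 0.92 ((497.39501953125, 340.8563537597656), (91.1195068359375, 191.0675048828125), 16.093656539916992)
1.25
```

```bash
cat >> h.py <<'E'
def boxpts(x,y,yaw,lx,ly,z):
    c,s=np.cos(np.radians(yaw)),np.sin(np.radians(yaw))
    p=np.array([[1,1],[-1,1],[-1,-1],[1,-1]])*[lx/2,ly/2]
    return np.c_[p@np.array([[c,-s],[s,c]]).T+[x,y],np.full(4,z)]
def overlay(im,polys,n,roi,k,fn):
    x0,y0,w,hh=roi; o=cv2.resize(im[y0:y0+hh,x0:x0+w],None,fx=k,fy=k,interpolation=cv2.INTER_CUBIC)[:,:,::-1].copy()
    for q,col in polys:
        p=(proj(q,n)+.5-[x0,y0])*k; cv2.polylines(o,[np.round(p*16).astype(int)],True,col,1,cv2.LINE_AA,4)
    cv2.imwrite(fn,o)
def outl(board,y):
    bx,by,a=board; c,s=np.cos(np.radians(a)),np.sin(np.radians(a)); return bx+c*-60-s*y, by+s*-60+c*y
E
python3 - <<'E'
from h import *
im=cv2.imread("pics/top_ref.png")[:,:,::-1]
B=(564.3,.8,-9.66)
polys=[(boxpts(*B,220,300,12),(0,0,255)),(boxpts(485.4,-344.7,-6.2,290,130,4),(0,0,255)),(boxpts(497.4,340.9,16.1,90,190,6),(0,0,255))]
for y in(-90,0,90): polys.append((boxpts(*outl(B,y),B[2],76,76,12),(255,0,0)))
overlay(im,polys,"top",(225,165,190,150),4,"pics/a1.png")
overlay(im,polys,"top",(440,190,100,170),3.5,"pics/a2.png")
overlay(im,polys,"top",(85,230,125,95),5,"pics/a3.png")
E
```

```text
(no output)
```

View pics/a1.png

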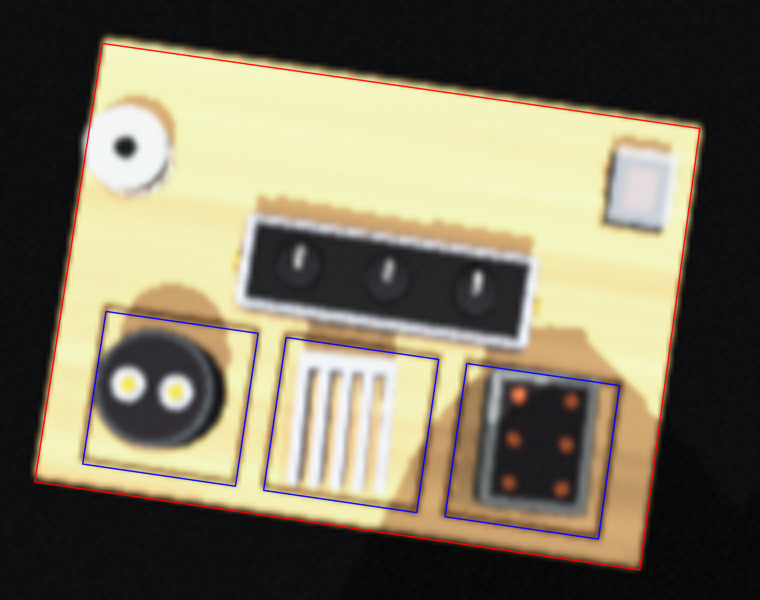

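View pics/a2.png

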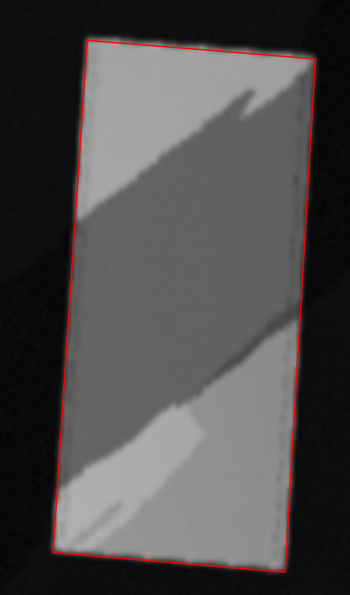

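View pics/a3.png

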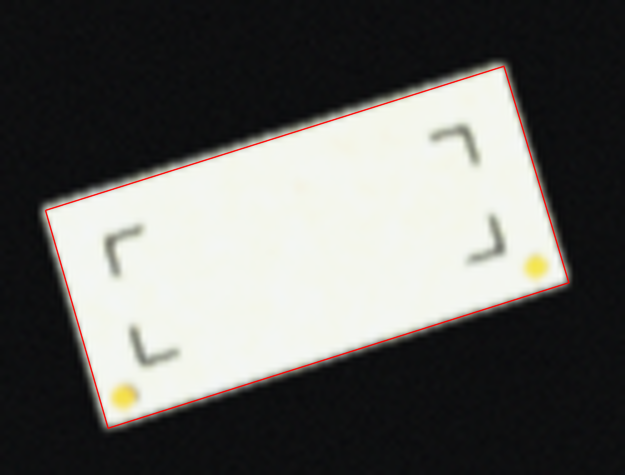

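```bash
cat >> h.py <<'E'
def solid(kind,x,y,yaw,z0):
    c,s=np.cos(np.radians(yaw)),np.sin(np.radians(yaw))
    if kind=="cap":
        t=np.linspace(0,2*np.pi,48,endpoint=False); p=28*np.c_[np.cos(t),np.sin(t)]; h=88
    else:
        lx,ly,h={"trf":(64,50,88),"hs":(60,44,88),"box":(44,140,50),"spool":(40,40,40),"relay":(36,30,34)}[kind]
        p=np.array([[1,1],[-1,1],[-1,-1],[1,-1]])*[lx/2,ly/2]
    p=p@np.array([[c,-s],[s,c]]).T+[x,y]
    return np.vstack([np.c_[p,np.full(len(p),z0)],np.c_[p,np.full(len(p),z0+h)]])
def sil(kind,x,y,yaw,z0,n,K=8,roi=None):
    x0,y0,w,h=roi; m=np.zeros((h*K,w*K),np.uint8)
    p=cv2.convexHull(((proj(solid(kind,x,y,yaw,z0),n)+.5-[x0,y0])*K).astype(np.float32))
    cv2.fillPoly(m,[np.round(p*16).astype(np.int32)],1,shift=4)
    return cv2.resize(m.astype(np.float32),(w,h),interpolation=cv2.INTER_AREA)
def fitmask(kind,masks,z0,g,yawfree=True):
    from scipy.optimize import minimize
    R={n:(max(0,r[0]-12),max(0,r[1]-12),r[2]+24,r[3]+24) for n,r in ((n,cv2.boundingRect(m.astype(np.uint8))) for n,m in masks.items())}
    def f(v):
        t=0
        for n,m in masks.items():
            x0,y0,w,h=R[n]; mm=m[y0:y0+h,x0:x0+w].astype(np.float32); s=sil(kind,*v[:2],v[2] if yawfree else g[2],z0,n,8,(x0,y0,mm.shape[1],mm.shape[0]))
            t+=((s-mm)**2).sum()/mm.sum()
        return t
    S=np.array([[0,0,0],[6,0,0],[0,6,0],[0,0,6]])+np.array(g)
    r=minimize(f,g,method="Nelder-Mead",options=dict(initial_simplex=S,xatol=.05,fatol=1e-5,maxiter=200)); return r.x,r.fun
NAMES={"cap":"capacitor_centre","trf":"transformer_centre","hs":"heatsink_centre","box":"box_centre","spool":"spool","relay":"relay"}
E
python3 - <<'E'
from h import *
G={"cap":(525,90,-9.7),"trf":(496,-76,-9.7),"hs":(507,11,-9.7),"box":(571,-8,-9.7),"spool":(640,112,0),"relay":(618,-132,-9.7)}
import pickle
B=(564.3,.8,-9.66)
res={};polys=[]
for k,g in G.items():
    ms={}
    for n in("top","side"):
        r=cut_out(NAMES[k],n)
        print(k,n,[(round(q["confidence"],2),q["bbox"],int(q["pixels"].sum())) for q in r])
        if r: 
            # choose nearest to guess
            e=proj([g[0],g[1],50],n)[0]; q=min(r,key=lambda q:np.hypot(q["bbox"][0]+q["bbox"][2]/2-e[0],q["bbox"][1]+q["bbox"][3]/2-e[1])-20*q["confidence"]); ms[n]=q["pixels"]
    pickle.dump(ms,open(f"m_{k}.pkl","wb"))
    for lab,mm in (("top",{n:m for n,m in ms.items() if n=="top"}),("both",ms)):
        if not mm: continue
        v,f=fitmask(k,mm,12,g,yawfree=k not in("cap","spool")); print("  ",lab,np.round(v,1),round(f,3))
        if lab=="top": res[k]=v
print(sense()["t"])
np.save("fit0.npy",res,allow_pickle=True)
E
```

```text
cap top [(0.93, [247.5, 247.0, 34.8, 31.3], 796)]
cap side [(0.81, [276.3, 249.4, 28.1, 46.5], 1141)]
   top [521.7  99.3 -12.7] 0.043
   both [521.5  99.3 -12.4] 0.071
trf top [(0.95, [342.2, 258.1, 32.3, 36.6], 1023)]
trf side [(0.83, [329.9, 203.8, 41.7, 48.9], 1311)]
   top [492.8 -76.2  -8.1] 0.013
   both [492.6 -76.1  -9. ] 0.108
hs top [(0.63, [296.0, 252.1, 29.4, 34.9], 599)]
hs side [(0.79, [305.0, 224.9, 36.4, 49.6], 1385)]
   top [504.8  13.2  -5.9] 0.344
   both [504.9  13.2  -6.2] 0.366
box top [(0.83, [281.6, 222.4, 78.1, 31.1], 1771)]
box side [(0.81, [276.1, 213.9, 57.3, 41.9], 899)]
   top [571.   -9.2 -10.4] 0.031
   both [571.2  -9.1  -9.8] 0.96
spool top [(0.95, [248.5, 192.5, 20.1, 22.7], 399)]
spool side [(0.95, [237.4, 245.8, 19.2, 24.3], 403)]
   top [639.6 115.5   1.4] 0.282
   both [639.3 114.    1.1] 0.662
relay top [(0.62, [376.0, 204.1, 18.2, 20.3], 316)]
relay side [(0.8, [312.3, 193.2, 18.0, 20.8], 276)]
   top [ 613.4 -132.6   -8.4] 0.066
   both [ 613.4 -132.3   -4.9] 0.196
1.85
```

```bash
cat > ov.py <<'E'
import sys; from h import *
def polyset(fits,z0):
    out=[]
    for k,v in fits.items():
        s=solid(k,*v,z0[k] if isinstance(z0,dict) else z0); h=len(s)//2
        out+=[(s[h:],(0,0,255)),(s[:h],(0,200,0))]
    return out
E
python3 - <<'E'
from ov import *
im=cv2.imread("pics/top_ref.png")[:,:,::-1]; ims=cv2.imread("pics/side_ref.png")[:,:,::-1]
F={"cap":(521.7,99.3,0),"trf":(492.8,-76.2,-8.1),"hs":(504.8,13.2,-5.9),"box":(571,-9.2,-10.4)}
B=(564.3,.8,-9.66)
for y in(-90,0,90): print(outl(B,y))
overlay(im,polyset(F,12),"top",(235,210,160,100),5,"pics/b1.png")
overlay(ims,polyset(F,12),"side",(220,180,170,130),4.5,"pics/b2.png")
E
```

```text
(np.float64(490.048641706258), np.float64(-77.85580583488013))
(np.float64(505.1507486012116), np.float64(10.868071263302383))
(np.float64(520.2528554961651), np.float64(99.5919483614849))
```

View pics/b1.png

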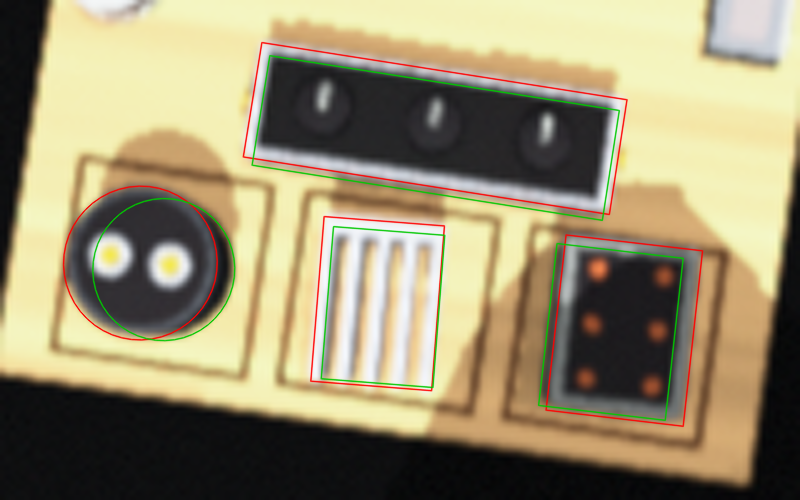

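View pics/b2.png

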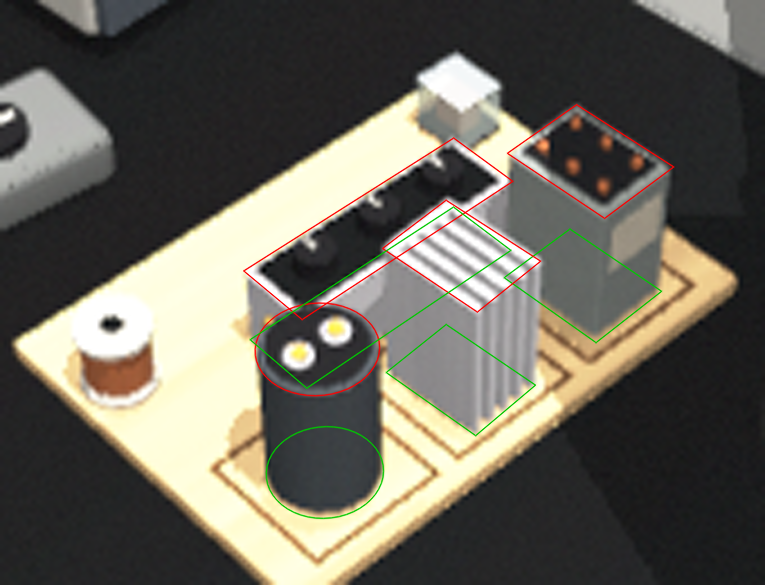

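```bash
cat > plan.py <<'E'
import sys; from h import *
from scipy.spatial.transform import Rotation as R
def plan(x,y,z,yaw,show=True):
    s=sense(); Rc=R.from_euler("xyz",s["tool_rot"],degrees=True); Rt=R.from_euler("xyz",[180,0,yaw],degrees=True)
    rv=(Rc.inv()*Rt).as_rotvec(); d=np.array([x,y,z])-s["position"]
    print("t",round(s["t"],2),"pos",np.round(s["position"],1),"rot",np.round(s["tool_rot"],2),"F",np.round(s["force"],1),"w",round(s["grip_width"],1))
    print("rotvec(now-tool)",np.round(rv,4),"| shift in target-tool m",np.round(Rt.inv().apply(d)/1000,4),"| shift in current-tool m",np.round(Rc.inv().apply(d)/1000,4))
if __name__=="__main__": plan(*map(float,sys.argv[1:5]))
E
python3 plan.py 492.8 -76.2 240 171.9
```

```text
t 1.85 pos [ 278.8 -614.7  256.3] rot [-180.      0.   -155.61] F [-0.3  0.5  0.2] w 85.2
rotvec(now-tool) [-0.      0.      0.5671] | shift in target-tool m [-0.136   0.5633  0.0163] | shift in current-tool m [-0.4173  0.4021  0.0163]
```

arm_command --grip '[45,45,45,45,45]' --linear '[[0,0,0],[0,0,0],[0,0,0],[0,0,0],[-0.005,0.02,0]]' --dr '[[0,0,0.1418],[0,0,0.1418],[0,0,0.1418],[0,0,0.1417],[0,0,0]]' --force 60

```text
t: 2.35
position: [285.9, -596.7, 255.7]
tool_rot: [180.0, -0.0, 171.5]
force: [0.3, 0.2, 0.5]
grip_width: 70.1
```

arm_command --grip '[45,45,45,45,45]' --linear '[[-0.0105,0.0435,0],[-0.0105,0.0435,0],[-0.0105,0.0435,0],[-0.0105,0.0435,0],[-0.0105,0.0435,0]]' --dr '[[0,0,0],[0,0,0],[0,0,0],[0,0,0],[0,0,0]]'

```text
t: 2.85
position: [369.5, -386.1, 256.5]
tool_rot: [-180.0, 0.0, 171.9]
force: [1.3, -0.6, 0.3]
grip_width: 70.1
```

arm_command --grip '[45,45,45,45,45]' --linear '[[-0.0105,0.0435,0],[-0.0105,0.0435,0],[-0.0105,0.0435,0],[-0.0105,0.0435,0],[-0.0105,0.0435,0]]' --dr '[[0,0,0],[0,0,0],[0,0,0],[0,0,0],[0,0,0]]'

```text
t: 3.35
position: [452.2, -178.0, 256.8]
tool_rot: [180.0, 0.1, 171.9]
force: [0.6, -0.7, 0.2]
grip_width: 70.7
```

```bash
python3 plan.py 492.8 -76.2 75 171.9
```

```text
t 3.35 pos [ 452.2 -178.   256.8] rot [1.8000e+02 6.0000e-02 1.7191e+02] F [ 0.6 -0.7  0.2] w 70.7
rotvec(now-tool) [0.0001 0.0011 0.0002] | shift in target-tool m [-0.0259  0.1065  0.1818] | shift in current-tool m [-0.0257  0.1065  0.1818]
```

arm_command --grip '[45,45,45,45,45]' --linear '[[-0.0105,0.0435,0],[-0.0105,0.0435,0],[-0.003,0.012,0.02],[0,0,0.04],[0,0,0]]' --dr '[[0,0,0],[0,0,0],[0,0,0],[0,0,0],[0,0,0]]'

```text
t: 3.85
position: [486.6, -84.6, 192.3]
tool_rot: [-179.9, -0.4, 171.9]
force: [0.1, 0.9, -1.2]
grip_width: 70.4
```

```bash
python3 plan.py 492.8 -76.2 75 171.9
```

```text
t 3.85 pos [486.6 -84.6 192.3] rot [-179.92   -0.43  171.93] F [ 0.1  0.9 -1.2] w 70.4
rotvec(now-tool) [-0.0013 -0.0076  0.0005] | shift in target-tool m [-0.0049  0.0092  0.1173] | shift in current-tool m [-0.0058  0.0093  0.1173]
```

arm_command --grip '[45,45]' --linear '[[-0.0045,0.009,0.03],[0,0,0]]' --dr '[[0,0,0],[0,0,0]]'

```text
t: 4.05
position: [494.2, -76.9, 164.9]
tool_rot: [-179.9, -0.2, 171.9]
force: [-0.7, -0.4, -1.0]
grip_width: 70.5
```

```bash
python3 plan.py 492.8 -76.2 75 171.9;python3 - <<'E'
from h import *
cv2.imwrite("pics/c1.png",capture("top")[165:315,225:415,::-1].repeat(4,0).repeat(4,1))
E
python3 plan.py 492.8 -76.2 75 171.9
```

```text
t 4.05 pos [494.2 -76.9 164.9] rot [-179.94   -0.21  171.88] F [-0.7 -0.4 -1. ] w 70.5
rotvec(now-tool) [-0.0011 -0.0037 -0.0004] | shift in target-tool m [0.0015 0.0005 0.0899] | shift in current-tool m [0.0012 0.0006 0.0899]
t 4.1 pos [494.8 -77.2 166.5] rot [-1.7994e+02 -1.2000e-01  1.7191e+02] F [0.5 0.5 0.3] w 70.7
rotvec(now-tool) [-0.0011 -0.0021  0.0001] | shift in target-tool m [0.0021 0.0007 0.0915] | shift in current-tool m [0.0019 0.0008 0.0915]
```

View pics/c1.png

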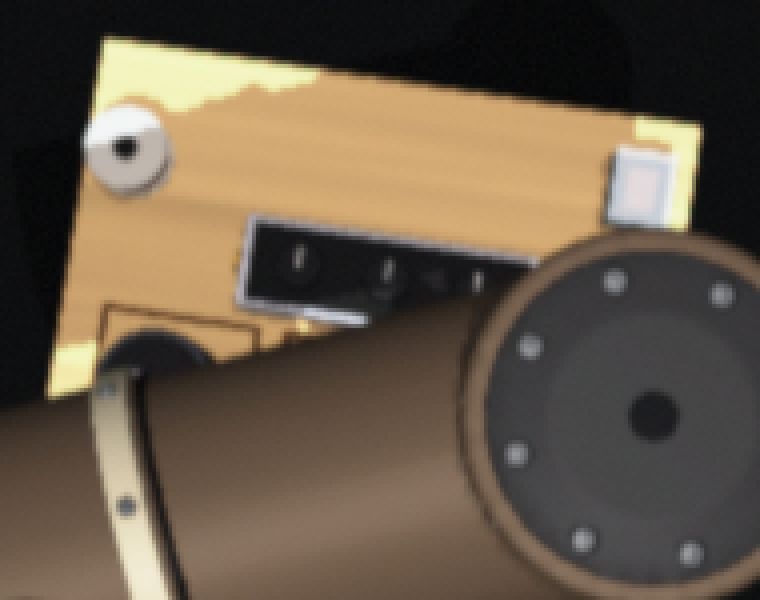

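arm_command --grip '[45,45,45,45,45]' --linear '[[0.002,0.0007,0.025],[0,0,0.03],[0,0,0.025],[0,0,0.0115],[0,0,0]]' --dr '[[0,-0.001,0],[0,0,0],[0,0,0],[0,0,0],[0,0,0]]'

```text
t: 4.6
position: [493.3, -76.3, 74.9]
tool_rot: [-180.0, -0.0, 171.9]
force: [-0.1, -0.3, 0.8]
grip_width: 70.3
```

```bash
python3 - <<'E'
from h import *
cv2.imwrite("pics/c2.png",cv2.resize(capture("side")[150:310,210:410,::-1],None,fx=4,fy=4,interpolation=2))
E
python3 plan.py 492.8 -76.2 75 171.9
```

```text
t 4.65 pos [494.  -76.2  75.8] rot [-1.7999e+02  8.0000e-02  1.7190e+02] F [-0.8  0.4  0.3] w 70.5
rotvec(now-tool) [-0.0003  0.0014  0.    ] | shift in target-tool m [ 0.0012 -0.0002  0.0008] | shift in current-tool m [ 0.0012 -0.0002  0.0008]
```

View pics/c2.png

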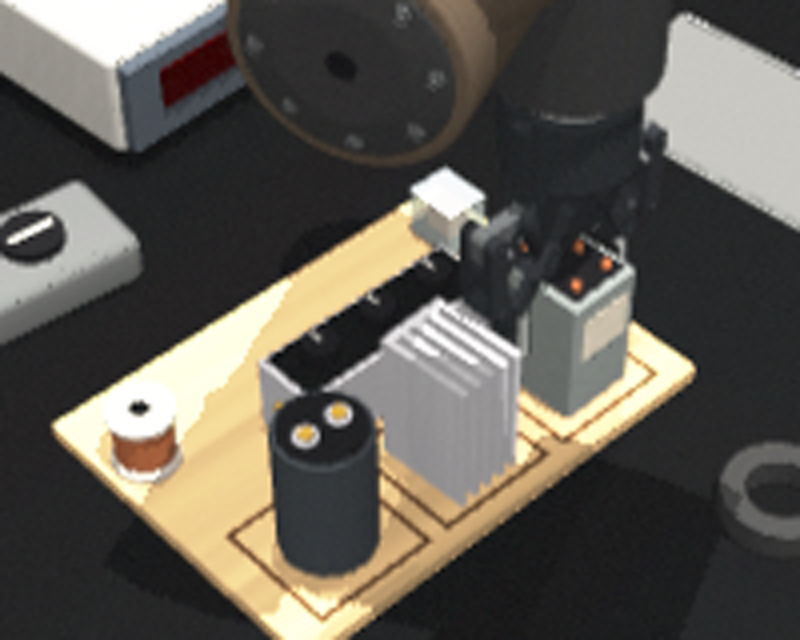

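arm_command --grip '[90,130,130,130,130]' --linear '[[0,0,0],[0,0,0],[0,0,0],[0,0,0],[0,0,0]]' --dr '[[0,0,0],[0,0,0],[0,0,0],[0,0,0],[0,0,0]]'

```text
t: 5.15
position: [494.6, -76.0, 76.7]
tool_rot: [180.0, 0.2, 171.9]
force: [-1.1, -1.8, 6.9]
grip_width: 48.9
```

```bash
python3 - <<'E'
from h import *
im=capture("side");cv2.imwrite("pics/side_g1.png",im[:,:,::-1])
cv2.imwrite("pics/c3.png",cv2.resize(im[150:310,210:410,::-1],None,fx=4,fy=4,interpolation=2))
E
python3 plan.py 492.8 -76.2 75 171.9
```

```text
t 5.2 pos [494.6 -76.   76.7] rot [179.98   0.23 171.94] F [-0.8 -2.8  5.8] w 49.5
rotvec(now-tool) [0.0004 0.004  0.0007] | shift in target-tool m [ 0.0018 -0.0004  0.0017] | shift in current-tool m [ 0.0018 -0.0004  0.0016]
```

View pics/c3.png

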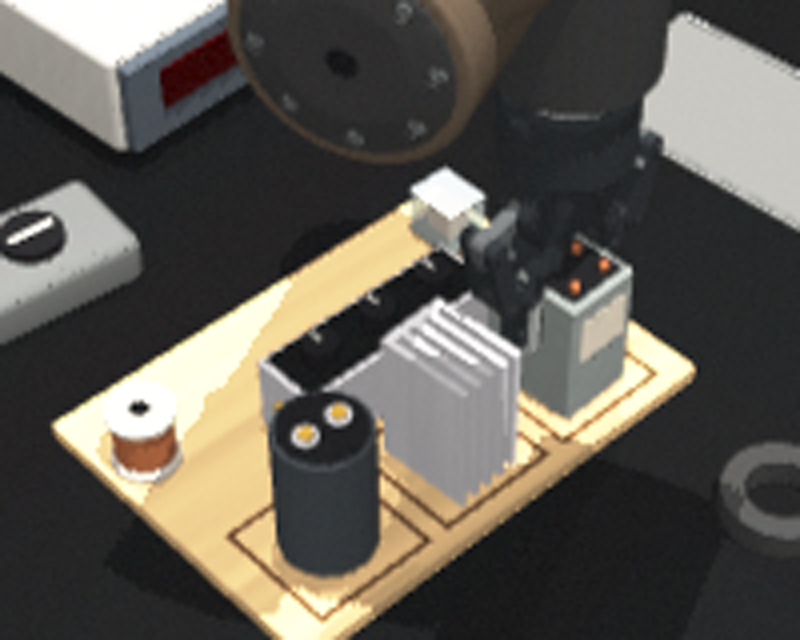

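arm_command --grip '[130,130,130,130,130]' --linear '[[0,0,-0.01],[0,0,-0.025],[0,0,-0.035],[0,0,-0.025],[0,0,-0.01]]' --dr '[[0,0,0],[0,0,0],[0,0,0],[0,0,0],[0,0,0]]' --force 80

```text
t: 5.7
position: [493.9, -75.6, 182.7]
tool_rot: [179.9, 0.3, 171.9]
force: [-0.1, -0.3, -6.4]
grip_width: 49.0
```

```bash
python3 plan.py 580.9 -355 76 171.9; python3 - <<'E'
from h import *
im=capture("side")
cv2.imwrite("pics/c4.png",cv2.resize(im[110:310,210:450,::-1],None,fx=3,fy=3,interpolation=2))
E
```

```text
t 5.7 pos [493.9 -75.6 182.7] rot [179.92   0.26 171.91] F [-0.1 -0.3 -6.4] w 49.0
rotvec(now-tool) [0.0015 0.0045 0.0002] | shift in target-tool m [-0.1255 -0.2644  0.1067] | shift in current-tool m [-0.1249 -0.2645  0.1068]
```

View pics/c4.png

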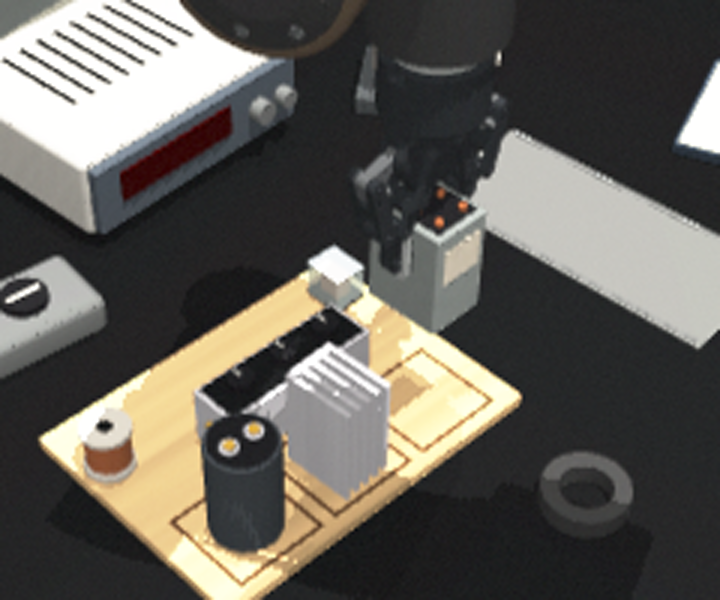

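arm_command --grip '[130,130,130,130,130]' --linear '[[-0.0085,-0.018,0],[-0.017,-0.036,0],[-0.019,-0.04,0],[-0.019,-0.04,0],[-0.019,-0.04,0]]' --dr '[[0,0,0],[0,0,0],[0,0,0],[0,0,0],[0,0,0]]'

```text
t: 6.25
position: [549.7, -260.9, 177.9]
tool_rot: [180.0, -0.1, 171.9]
force: [2.3, 1.0, -5.2]
grip_width: 49.1
```

arm_command --grip '[130,130,130,130,130]' --linear '[[-0.019,-0.04,0],[-0.016,-0.034,0],[-0.008,-0.0165,0.02],[0,0,0.03],[0,0,0.02]]' --dr '[[0,0,0],[0,0,0],[0,0,0],[0,0,0],[0,0,0]]'

```text
t: 6.75
position: [578.0, -355.3, 105.1]
tool_rot: [179.9, -0.3, 171.8]
force: [0.6, 1.4, -6.4]
grip_width: 49.6
```

arm_command --grip '[130,130]' --linear '[[0,0,0.01],[0,0,0]]' --dr '[[0,0,0],[0,0,0]]'

```text
t: 6.95
position: [578.7, -354.7, 96.9]
tool_rot: [179.9, -0.2, 171.9]
force: [-0.5, -0.6, -6.3]
grip_width: 49.3
```

```bash
python3 plan.py 578.7 -354.6 68.7 171.9
```

```text
t 6.95 pos [ 578.7 -354.7   96.9] rot [179.93  -0.24 171.89] F [-0.5 -0.6 -6.3] w 49.3
rotvec(now-tool) [ 0.0012 -0.0041 -0.0002] | shift in target-tool m [0.     0.0001 0.0282] | shift in current-tool m [-0.0001  0.0001  0.0282]
```

arm_command --grip '[130,130,130,130]' --linear '[[0,0,0.014],[0,0,0.008],[0,0,0.004],[0,0,0]]' --dr '[[0,0,0],[0,0,0],[0,0,0],[0,0,0]]'

```text
t: 7.35
position: [580.1, -355.2, 73.4]
tool_rot: [180.0, 0.0, 171.9]
force: [0.0, 0.2, -6.4]
grip_width: 49.0
```

arm_command --grip '[130,130]' --linear '[[0,0,0.002],[0,0,0]]' --dr '[[0,0,0],[0,0,0]]'

```text
t: 7.55
position: [580.6, -355.4, 72.2]
tool_rot: [-180.0, 0.1, 171.9]
force: [-0.6, -0.7, -5.9]
grip_width: 49.0
```

arm_command --grip '[130,130,130]' --linear '[[0,0,0.003],[0,0,0.001],[0,0,0]]' --dr '[[0,0,0],[0,0,0],[0,0,0]]'

```text
t: 7.85
position: [580.7, -355.5, 68.8]
tool_rot: [-180.0, 0.1, 171.9]
force: [-1.1, 2.3, 1.3]
grip_width: 48.9
```

arm_command --grip '[110,80,45,45]' --linear '[[0,0,0],[0,0,0],[0,0,0],[0,0,0]]' --dr '[[0,0,0],[0,0,0],[0,0,0],[0,0,0]]'

```text
t: 8.25
position: [580.7, -355.6, 68.1]
tool_rot: [-180.0, 0.1, 171.9]
force: [0.4, -0.5, -0.3]
grip_width: 70.1
```

```bash
python3 plan.py 504.8 13.2 75 174.1; python3 - <<'E'
from h import *
im=capture("side")
cv2.imwrite("pics/c5.png",cv2.resize(im[110:310,260:500,::-1],None,fx=3,fy=3,interpolation=2))
E
```

```text
t 8.25 pos [ 580.7 -355.6   68.1] rot [-1.7999e+02  9.0000e-02  1.7191e+02] F [ 0.4 -0.5 -0.3] w 70.1
rotvec(now-tool) [-0.0003  0.0016 -0.0383] | shift in target-tool m [ 0.1134  0.359  -0.0069] | shift in current-tool m [ 0.127   0.3544 -0.0072]
```

View pics/c5.png

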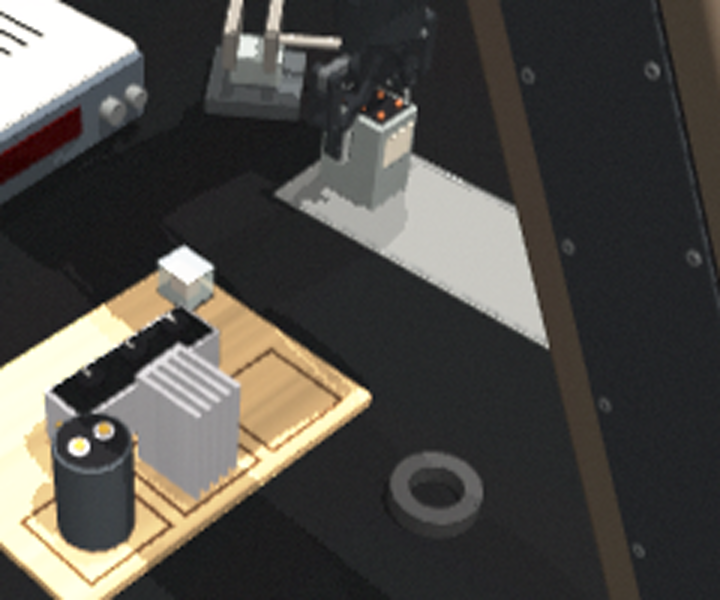

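arm_command --grip '[45,45,60,60,60]' --linear '[[0,0,-0.02],[0,0,-0.04],[0,0,-0.03],[0.007,0.022,-0.01],[0.0135,0.0425,0]]' --dr '[[0,0,0],[0,0,0],[0,0,-0.038],[0,0,0],[0,0,0]]'

```text
t: 8.8
position: [567.9, -290.7, 170.0]
tool_rot: [-179.9, 0.3, 173.9]
force: [0.9, 0.4, -0.2]
grip_width: 65.3
```

arm_command --grip '[60,60,60,60,60]' --linear '[[0.0135,0.0425,0],[0.0135,0.0425,0],[0.0135,0.0425,0],[0.0135,0.0425,0],[0.0135,0.0425,0]]' --dr '[[0,0,0],[0,0,0],[0,0,0],[0,0,0],[0,0,0]]'

```text
t: 9.3
position: [520.9, -69.2, 168.1]
tool_rot: [180.0, 0.1, 174.1]
force: [1.0, 0.1, 0.1]
grip_width: 65.4
```

arm_command --grip '[60,60,60,60]' --linear '[[0.0135,0.0425,0],[0.01,0.031,0],[0,0,0],[0,0,0]]' --dr '[[0,0,0],[0,0,0],[0,0,0],[0,0,0]]'

```text
t: 9.7
position: [505.6, 5.5, 168.1]
tool_rot: [180.0, 0.1, 174.2]
force: [0.5, -0.0, -0.6]
grip_width: 65.1
```

```bash
python3 plan.py 504.8 13.2 75.5 174.1
```

```text
t 9.7 pos [505.6   5.5 168.1] rot [1.7999e+02 1.0000e-01 1.7420e+02] F [ 0.5 -0.  -0.6] w 65.1
rotvec(now-tool) [0.0002 0.0017 0.0018] | shift in target-tool m [0.0016 0.0076 0.0926] | shift in current-tool m [0.0018 0.0076 0.0926]
```

arm_command --grip '[60,60,60,60,60]' --linear '[[0.0016,0.0076,0.025],[0,0,0.03],[0,0,0.025],[0,0,0.0126],[0,0,0]]' --dr '[[0,0,0.0018],[0,0,0],[0,0,0],[0,0,0],[0,0,0]]'

```text
t: 10.2
position: [504.6, 10.9, 73.8]
tool_rot: [-179.9, -0.1, 173.9]
force: [0.9, -0.1, 0.0]
grip_width: 65.4
```

arm_command --grip '[60,60]' --linear '[[0,0,0],[0,0,0]]' --dr '[[0,0,0],[0,0,0]]'

```text
t: 10.4
position: [505.1, 11.8, 75.3]
tool_rot: [180.0, 0.1, 173.9]
force: [0.2, 0.3, 0.2]
grip_width: 65.3
```

```bash
python3 plan.py 504.8 13.2 75.5 174.1; python3 - <<'E'
from h import *
im=capture("side")
cv2.imwrite("pics/c6.png",cv2.resize(im[150:310,210:410,::-1],None,fx=4,fy=4,interpolation=2))
E
```

```text
t 10.4 pos [505.1  11.8  75.3] rot [1.8000e+02 7.0000e-02 1.7392e+02] F [0.2 0.3 0.2] w 65.3
rotvec(now-tool) [ 0.      0.0011 -0.0032] | shift in target-tool m [ 0.0004  0.0014 -0.0002] | shift in current-tool m [ 0.0004  0.0014 -0.0002]
```

View pics/c6.png

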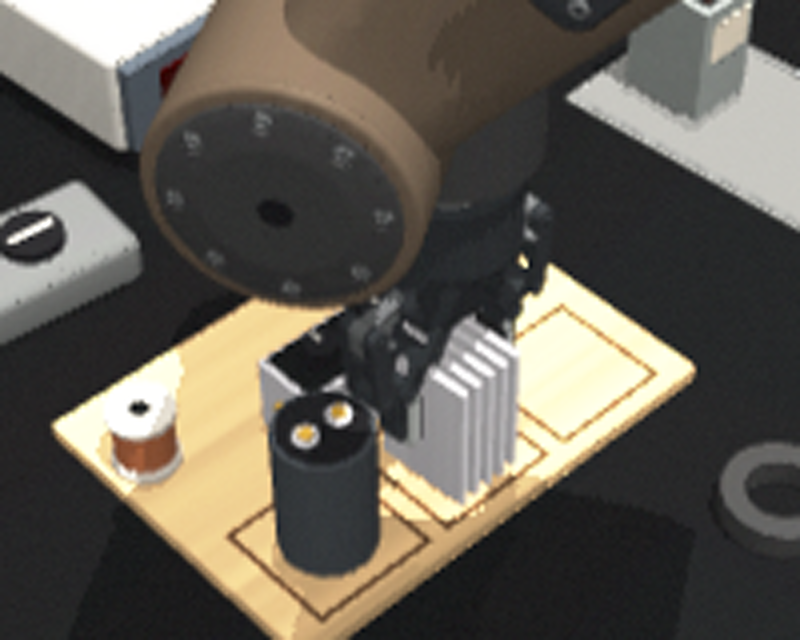

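Shift y +1.4 mm, settle, then close.

arm_command --grip '[60,60,60]' --linear '[[0,0.0014,0],[0,0,0],[0,0,0]]' --dr '[[0,0,-0.003],[0,0,0],[0,0,0]]' --force 60

```text
t: 10.75
position: [505.0, 13.9, 75.4]
tool_rot: [180.0, 0.1, 174.2]
force: [-0.2, -0.1, 0.5]
grip_width: 65.4
```

arm_command --grip '[100,145,145,145,145]' --linear '[[0,0,0],[0,0,0],[0,0,0],[0,0,0],[0,0,0]]' --dr '[[0,0,0],[0,0,0],[0,0,0],[0,0,0],[0,0,0]]'

```text
t: 11.25
position: [505.0, 13.8, 75.4]
tool_rot: [-180.0, 0.1, 174.2]
force: [-1.2, -0.5, 6.0]
grip_width: 43.6
```

```bash
python3 plan.py 504.8 13.2 75.5 174.1
```

```text
t 11.25 pos [505.   13.8  75.4] rot [-1.8000e+02  7.0000e-02  1.7416e+02] F [-1.2 -0.5  6. ] w 43.6
rotvec(now-tool) [-0.      0.0012  0.001 ] | shift in target-tool m [ 0.0001 -0.0006 -0.0001] | shift in current-tool m [ 0.0001 -0.0006 -0.0001]
```

arm_command --grip '[145,145,145,145,145]' --linear '[[0,0,-0.01],[0,0,-0.025],[0,0,-0.035],[0,0,-0.025],[0,0,-0.01]]' --dr '[[0,0,0],[0,0,0],[0,0,0],[0,0,0],[0,0,0]]' --force 80

```text
t: 11.75
position: [505.7, 14.2, 182.8]
tool_rot: [179.9, 0.2, 174.2]
force: [0.8, 1.3, -2.1]
grip_width: 43.3
```

```bash
python3 plan.py 486 -344.7 67.4 174.1
```

```text
t 11.75 pos [505.7  14.2 182.8] rot [179.9    0.24 174.16] F [ 0.8  1.3 -2.1] w 43.3
rotvec(now-tool) [0.0017 0.0042 0.001 ] | shift in target-tool m [-0.0173 -0.359   0.1154] | shift in current-tool m [-0.0165 -0.3593  0.1148]
```

arm_command --grip '[145,145,145,145,145]' --linear '[[-0.0009,-0.018,0],[-0.0017,-0.036,0],[-0.002,-0.042,0],[-0.002,-0.042,0],[-0.002,-0.042,0]]' --dr '[[0,0,0],[0,0,0],[0,0,0],[0,0,0],[0,0,0]]'

```text
t: 12.25
position: [494.1, -167.3, 179.3]
tool_rot: [180.0, -0.0, 174.2]
force: [0.8, 0.0, -3.5]
grip_width: 43.5
```

arm_command --grip '[145,145,145,145,145]' --linear '[[-0.002,-0.042,0],[-0.002,-0.042,0],[-0.002,-0.042,0],[-0.0017,-0.036,0],[-0.001,-0.017,0.015]]' --dr '[[0,0,0],[0,0,0],[0,0,0],[0,0,0],[0,0,0]]'

```text
t: 12.75
position: [485.6, -347.9, 165.4]
tool_rot: [-180.0, 0.1, 174.0]
force: [-0.1, 0.2, -3.1]
grip_width: 43.3
```

arm_command --grip '[145,145,145,145,145]' --linear '[[0,0,0.03],[0,0,0.03],[0,0,0.015],[0,0,0],[0,0,0]]' --dr '[[0,0,0],[0,0,0],[0,0,0],[0,0,0],[0,0,0]]'

```text
t: 13.25
position: [485.4, -344.7, 89.6]
tool_rot: [180.0, -0.0, 174.2]
force: [-0.1, -0.3, -2.2]
grip_width: 43.1
```

```bash
python3 plan.py 486 -344.7 67.4 174.1
```

```text
t 13.25 pos [ 485.4 -344.7   89.6] rot [ 1.7999e+02 -3.0000e-02  1.7417e+02] F [-0.1 -0.3 -2.2] w 43.1
rotvec(now-tool) [ 0.0003 -0.0006  0.0013] | shift in target-tool m [-0.0006  0.0001  0.0222] | shift in current-tool m [-0.0007  0.      0.0222]
```

arm_command --grip '[145,145,145,145,145]' --linear '[[0,0,0.01],[0,0,0.008],[0,0,0.003],[0,0,0],[0,0,0]]' --dr '[[0,0,0],[0,0,0],[0,0,0],[0,0,0],[0,0,0]]'

```text
t: 13.75
position: [485.7, -345.1, 69.4]
tool_rot: [-180.0, 0.1, 174.2]
force: [-0.1, 0.1, -2.6]
grip_width: 43.4
```

arm_command --grip '[145,145,145]' --linear '[[0,0,0.0015],[0,0,0.001],[0,0,0]]' --dr '[[0,0,0],[0,0,0],[0,0,0]]'

```text
t: 14.05
position: [485.9, -345.2, 67.6]
tool_rot: [-180.0, 0.1, 174.2]
force: [-0.7, 1.1, 4.3]
grip_width: 43.1
```

arm_command --grip '[120,90,60,60]' --linear '[[0,0,0],[0,0,0],[0,0,0],[0,0,0]]' --dr '[[0,0,0],[0,0,0],[0,0,0],[0,0,0]]'

```text
t: 14.45
position: [485.7, -345.1, 66.8]
tool_rot: [-180.0, 0.1, 174.2]
force: [-0.2, 0.0, 0.2]
grip_width: 65.5
```

```bash
python3 plan.py 521.7 99.3 75.5 170.3; python3 - <<'E'
from h import *
im=capture("side")
cv2.imwrite("pics/c7.png",cv2.resize(im[110:310,260:500,::-1],None,fx=3,fy=3,interpolation=2))
E
```

```text
t 14.45 pos [ 485.7 -345.1   66.8] rot [-1.7999e+02  7.0000e-02  1.7415e+02] F [-0.2  0.   0.2] w 65.5
rotvec(now-tool) [-0.0001  0.0011  0.0673] | shift in target-tool m [ 0.0394  0.4441 -0.0087] | shift in current-tool m [ 0.0094  0.4458 -0.0088]
```

View pics/c7.png

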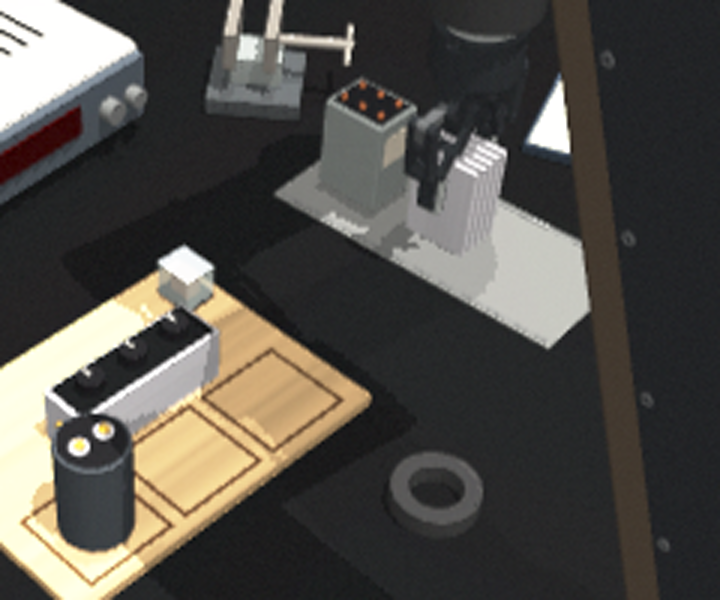

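arm_command --grip '[60,60,40,40,40]' --linear '[[0,0,-0.02],[0,0,-0.04],[0,0,-0.03],[0.002,0.022,-0.01],[0.004,0.045,0]]' --dr '[[0,0,0],[0,0,0],[0,0,0.067],[0,0,0],[0,0,0]]'

```text
t: 15.0
position: [492.0, -279.3, 168.8]
tool_rot: [-180.0, 0.3, 170.1]
force: [1.7, 1.5, -0.6]
grip_width: 72.3
```

arm_command --grip '[40,40,40,40,40]' --linear '[[0.004,0.045,0],[0.004,0.045,0],[0.004,0.045,0],[0.004,0.045,0],[0.004,0.045,0]]' --dr '[[0,0,0],[0,0,0],[0,0,0],[0,0,0],[0,0,0]]'

```text
t: 15.5
position: [508.9, -51.1, 167.0]
tool_rot: [180.0, 0.1, 170.3]
force: [0.5, -0.6, 0.4]
grip_width: 72.3
```

arm_command --grip '[40,40,40,40,40]' --linear '[[0.004,0.045,0],[0.004,0.045,0],[0.004,0.04,0],[0.001,0.022,0],[0,0,0]]' --dr '[[0,0,0],[0,0,0],[0,0,0],[0,0,0],[0,0,0]]'

```text
t: 16.0
position: [522.2, 101.9, 166.8]
tool_rot: [180.0, 0.1, 170.5]
force: [-0.7, -0.1, -0.3]
grip_width: 72.0
```

arm_command --grip '[40,40]' --linear '[[0,0,0.005],[0,0,0]]' --dr '[[0,0,0],[0,0,0]]'

```text
t: 16.2
position: [521.1, 98.4, 160.8]
tool_rot: [-180.0, -0.0, 170.3]
force: [-0.7, -0.7, -0.4]
grip_width: 71.8
```

```bash
python3 plan.py 521.7 99.3 75.5 170.3
```

```text
t 16.2 pos [521.1  98.4 160.8] rot [-1.7996e+02 -2.0000e-02  1.7027e+02] F [-0.7 -0.7 -0.4] w 71.8
rotvec(now-tool) [-0.0007 -0.0003 -0.0005] | shift in target-tool m [-0.0005  0.001   0.0853] | shift in current-tool m [-0.0005  0.0011  0.0853]
```

arm_command --grip '[40,40,40,40,40]' --linear '[[-0.0005,0.001,0.025],[0,0,0.03],[0,0,0.02],[0,0,0.01],[0,0,0]]' --dr '[[0,0,0],[0,0,0],[0,0,0],[0,0,0],[0,0,0]]'

```text
t: 16.7
position: [521.8, 98.9, 75.6]
tool_rot: [-179.9, -0.1, 170.2]
force: [0.0, -0.3, 0.3]
grip_width: 71.5
```

arm_command --grip '[40,40,40]' --linear '[[0,0,0],[0,0,0],[0,0,0]]' --dr '[[0,0,0],[0,0,0],[0,0,0]]' --force 60

```text
t: 17.0
position: [523.1, 100.3, 77.7]
tool_rot: [179.9, 0.1, 170.3]
force: [-0.7, -0.1, -0.1]
grip_width: 72.2
```

```bash
python3 plan.py 521.7 99.3 75.5 170.3; python3 - <<'E'
from h import *
im=capture("side")
cv2.imwrite("pics/c8.png",cv2.resize(im[150:310,210:410,::-1],None,fx=4,fy=4,interpolation=2))
E
```

```text
t 17.0 pos [523.1 100.3  77.7] rot [1.7993e+02 1.4000e-01 1.7031e+02] F [-0.7 -0.1 -0.1] w 72.2
rotvec(now-tool) [0.0012 0.0024 0.0002] | shift in target-tool m [ 0.0012 -0.0012  0.0022] | shift in current-tool m [ 0.0012 -0.0012  0.0022]
```

View pics/c8.png

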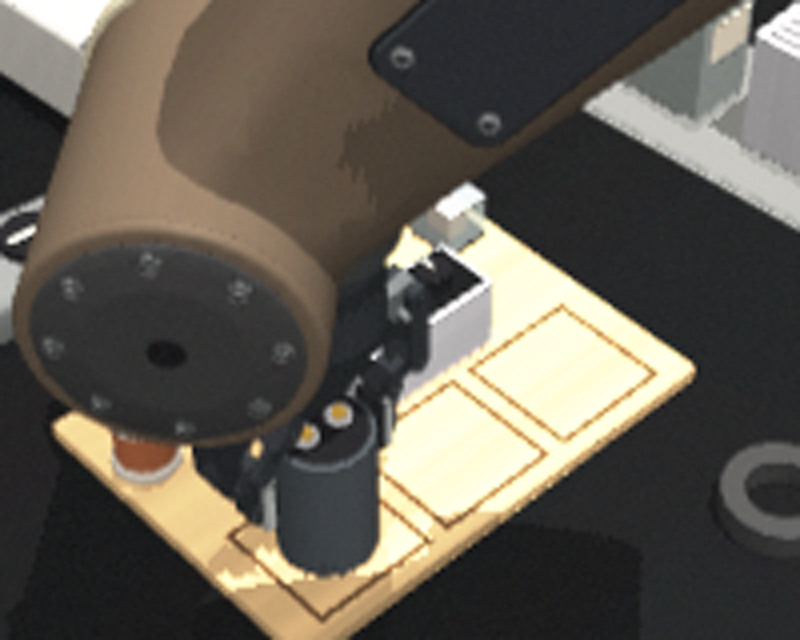

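arm_command --grip '[40,40,40]' --linear '[[0.001,-0.001,0.002],[0,0,0],[0,0,0]]' --dr '[[0,0,0],[0,0,0],[0,0,0]]'

```text
t: 17.35
position: [521.3, 99.2, 74.8]
tool_rot: [-180.0, 0.1, 170.3]
force: [0.6, -0.2, 0.2]
grip_width: 72.1
```

arm_command --grip '[70,115,115,115,115]' --linear '[[0,0,0],[0,0,0],[0,0,0],[0,0,0],[0,0,0]]' --dr '[[0,0,0],[0,0,0],[0,0,0],[0,0,0],[0,0,0]]'

```text
t: 17.85
position: [521.4, 99.1, 75.0]
tool_rot: [-180.0, 0.1, 170.3]
force: [-1.7, -1.6, 5.5]
grip_width: 54.6
```

```bash
python3 plan.py 521.7 99.3 75.5 170.3
```

```text
t 17.85 pos [521.4  99.1  75. ] rot [-1.7999e+02  7.0000e-02  1.7032e+02] F [-1.7 -1.6  5.5] w 54.6
rotvec(now-tool) [-0.0001  0.0012  0.0004] | shift in target-tool m [-0.0002  0.0002 -0.0005] | shift in current-tool m [-0.0002  0.0002 -0.0005]
```

arm_command --grip '[115,115,115,115,115]' --linear '[[0,0,-0.01],[0,0,-0.025],[0,0,-0.035],[0,0,-0.025],[0,0,-0.01]]' --dr '[[0,0,0],[0,0,0],[0,0,0],[0,0,0],[0,0,0]]' --force 90

```text
t: 18.35
position: [522.1, 99.8, 182.3]
tool_rot: [179.9, 0.2, 170.3]
force: [0.5, 0.2, -3.8]
grip_width: 54.4
```

```bash
python3 plan.py 394 -334.8 67 170.3; python3 - <<'E'
from h import *
im=capture("side")
cv2.imwrite("pics/c9.png",cv2.resize(im[110:310,210:450,::-1],None,fx=3,fy=3,interpolation=2))
E
```

```text
t 18.35 pos [522.1  99.8 182.3] rot [179.86   0.22 170.32] F [ 0.5  0.2 -3.8] w 54.4
rotvec(now-tool) [0.0024 0.0038 0.0003] | shift in target-tool m [ 0.053  -0.4499  0.1153] | shift in current-tool m [ 0.0536 -0.4502  0.114 ]
```

View pics/c9.png

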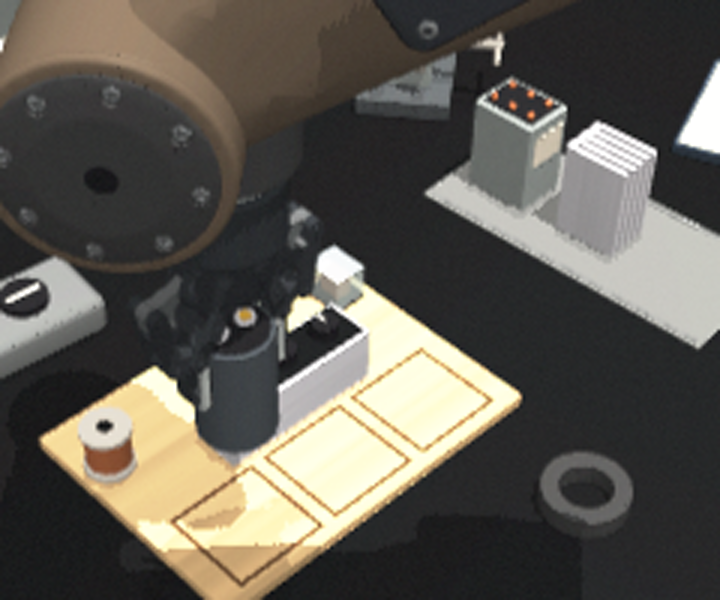

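arm_command --grip '[115,115,115,115,115]' --linear '[[0.002,-0.018,0],[0.004,-0.036,0],[0.005,-0.042,0],[0.005,-0.042,0],[0.005,-0.042,0]]' --dr '[[0,0,0],[0,0,0],[0,0,0],[0,0,0],[0,0,0]]'

```text
t: 18.9
position: [468.0, -76.4, 177.9]
tool_rot: [-180.0, -0.1, 170.3]
force: [1.3, -0.3, -3.8]
grip_width: 54.6
```

arm_command --grip '[115,115,115,115,115]' --linear '[[0.005,-0.042,0],[0.005,-0.042,0],[0.005,-0.042,0],[0.005,-0.042,0],[0.005,-0.042,0]]' --dr '[[0,0,0],[0,0,0],[0,0,0],[0,0,0],[0,0,0]]'

```text
t: 19.4
position: [408.0, -278.8, 178.0]
tool_rot: [180.0, -0.1, 170.3]
force: [1.7, 0.6, -3.3]
grip_width: 54.3
```

arm_command --grip '[115,115,115,115,115]' --linear '[[0.0045,-0.038,0],[0.0025,-0.022,0],[0,0,0.02],[0,0,0.03],[0,0,0.02]]' --dr '[[0,0,0],[0,0,0],[0,0,0],[0,0,0],[0,0,0]]'

```text
t: 19.9
position: [390.6, -335.0, 106.3]
tool_rot: [179.9, -0.2, 170.2]
force: [0.6, -0.8, -2.5]
grip_width: 54.4
```

arm_command --grip '[115,115,115]' --linear '[[0,0,0.01],[0,0,0],[0,0,0]]' --dr '[[0,0,0],[0,0,0],[0,0,0]]'

```text
t: 20.2
position: [393.3, -335.5, 99.7]
tool_rot: [-180.0, 0.0, 170.3]
force: [0.6, -0.2, -3.0]
grip_width: 54.3
```

```bash
python3 plan.py 394 -334.8 67 170.3
```

```text
t 20.2 pos [ 393.3 -335.5   99.7] rot [-1.7999e+02  3.0000e-02  1.7033e+02] F [ 0.6 -0.2 -3. ] w 54.3
rotvec(now-tool) [-0.0001  0.0005  0.0005] | shift in target-tool m [-0.0005  0.0008  0.0327] | shift in current-tool m [-0.0005  0.0008  0.0327]
```

arm_command --grip '[115,115,115,115,115]' --linear '[[0,0,0.015],[0,0,0.01],[0,0,0.005],[0,0,0],[0,0,0]]' --dr '[[0,0,0],[0,0,0],[0,0,0],[0,0,0],[0,0,0]]'

```text
t: 20.7
position: [393.7, -335.5, 70.0]
tool_rot: [-180.0, 0.1, 170.3]
force: [0.6, 0.3, -2.5]
grip_width: 54.3
```

arm_command --grip '[115,115,115,115]' --linear '[[0,0,0.001],[0,0,0.0015],[0,0,0],[0,0,0]]' --dr '[[0,0,0],[0,0,0],[0,0,0],[0,0,0]]'

```text
t: 21.1
position: [393.4, -335.4, 67.2]
tool_rot: [180.0, 0.1, 170.3]
force: [1.1, 0.1, -2.6]
grip_width: 54.6
```

arm_command --grip '[115,115,115]' --linear '[[0,0,0.0015],[0,0,0],[0,0,0]]' --dr '[[0,0,0],[0,0,0],[0,0,0]]'

```text
t: 21.4
position: [393.5, -335.5, 67.1]
tool_rot: [-180.0, 0.1, 170.3]
force: [-3.7, 5.2, 14.4]
grip_width: 54.9
```

arm_command --grip '[100,70,40,40]' --linear '[[0,0,0],[0,0,0],[0,0,0],[0,0,0]]' --dr '[[0,0,0],[0,0,0],[0,0,0],[0,0,0]]'

```text
t: 21.8
position: [393.6, -335.5, 65.7]
tool_rot: [-180.0, 0.1, 170.3]
force: [0.3, 0.2, -0.1]
grip_width: 72.4
```

```bash
python3 plan.py 571 -9.2 160 -100; python3 - <<'E'
from h import *
im=capture("side")
cv2.imwrite("pics/c10.png",cv2.resize(im[110:310,260:500,::-1],None,fx=3,fy=3,interpolation=2))
E
```

```text
t 21.8 pos [ 393.6 -335.5   65.7] rot [-1.7999e+02  8.0000e-02  1.7032e+02] F [ 0.3  0.2 -0.1] w 72.4
rotvec(now-tool) [-1.2000e-03  1.0000e-03 -1.5653e+00] | shift in target-tool m [-0.3522 -0.118  -0.0943] | shift in current-tool m [-0.1201  0.3515 -0.0941]
```

View pics/c10.png

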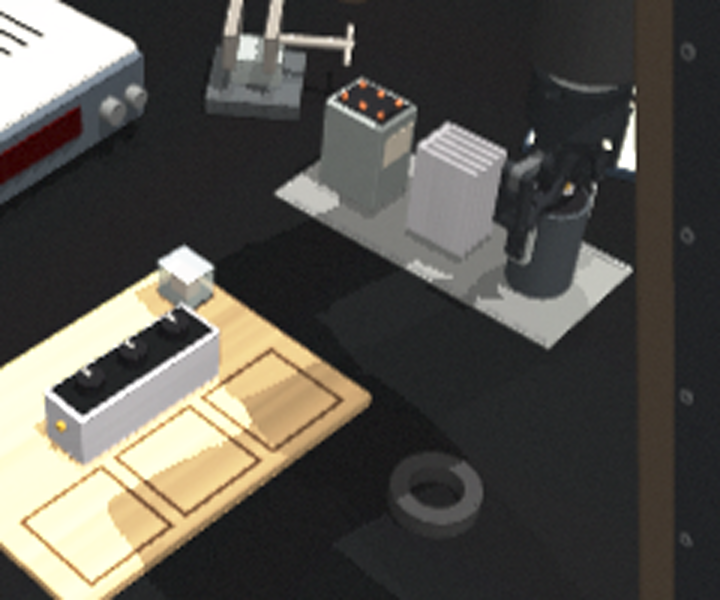

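arm_command --grip '[40,40,20,20,20]' --linear '[[0,0,-0.02],[0,0,-0.045],[0,0,-0.03],[-0.0075,0.022,0],[-0.015,0.044,0]]' --dr '[[0,0,0],[0,0,0],[0,0,0],[0,0,0],[0,0,0]]'

```text
t: 22.35
position: [426.7, -274.9, 161.8]
tool_rot: [-180.0, 0.2, 170.1]
force: [1.4, 0.2, -0.1]
grip_width: 78.7
```

arm_command --grip '[20,20,20,20,20]' --linear '[[-0.015,0.044,0],[-0.015,0.044,0],[-0.015,0.044,0],[-0.015,0.044,0],[-0.015,0.044,0]]' --dr '[[0,0,0],[0,0,0],[0,0,0],[0,0,0],[0,0,0]]'

```text
t: 22.85
position: [538.2, -68.0, 160.8]
tool_rot: [180.0, 0.1, 170.3]
force: [1.1, -1.8, 0.2]
grip_width: 79.0
```

arm_command --grip '[20,20,20,20,20]' --linear '[[-0.015,0.044,0],[-0.007,0.021,0],[0,0,0],[0,0,0],[0,0,0]]' --dr '[[0,0,0],[0,0,-0.142],[0,0,-0.142],[0,0,-0.142],[0,0,-0.142]]'

```text
t: 23.35
position: [570.2, -9.1, 160.3]
tool_rot: [-180.0, 0.0, -156.8]
force: [0.8, -0.4, -0.2]
grip_width: 78.8
```

arm_command --grip '[20,20,20,20,20]' --linear '[[0,0,0],[0,0,0],[0,0,0],[0,0,0],[0,0,0]]' --dr '[[0,0,-0.142],[0,0,-0.142],[0,0,-0.142],[0,0,-0.142],[0,0,-0.142]]'

```text
t: 23.85
position: [570.1, -9.5, 160.5]
tool_rot: [-180.0, 0.0, -116.1]
force: [-0.1, 1.1, 0.0]
grip_width: 79.0
```

arm_command --grip '[20,20,20,20,20]' --linear '[[0,0,0],[0,0,0],[0,0,0],[0,0,0],[0,0,0]]' --dr '[[0,0,-0.142],[0,0,-0.142],[0,0,0],[0,0,0],[0,0,0]]'

```text
t: 24.35
position: [570.2, -9.5, 160.7]
tool_rot: [-179.9, -0.0, -100.4]
force: [-0.2, 0.4, -0.5]
grip_width: 78.6
```

```bash
python3 plan.py 571 -9.2 46 -100
```

```text
t 24.35 pos [570.2  -9.5 160.7] rot [-179.95   -0.   -100.38] F [-0.2  0.4 -0.5] w 78.6
rotvec(now-tool) [-0.0009 -0.     -0.0066] | shift in target-tool m [-0.0005 -0.0008  0.1147] | shift in current-tool m [-0.0005 -0.0007  0.1147]
```

arm_command --grip '[20,20,20,20,20]' --linear '[[-0.0005,-0.0007,0.03],[0,0,0.035],[0,0,0.025],[0,0,0.0165],[0,0,0]]' --dr '[[0,0,-0.0066],[0,0,0],[0,0,0],[0,0,0],[0,0,0]]' --force 80

```text
t: 24.85
position: [569.4, -9.6, 51.8]
tool_rot: [179.8, -0.1, -100.0]
force: [-0.4, -0.3, -0.4]
grip_width: 78.9
```

arm_command --grip '[20,20,20]' --linear '[[0,0,0],[0,0,0],[0,0,0]]' --dr '[[0,0,0],[0,0,0],[0,0,0]]'

```text
t: 25.15
position: [571.8, -8.9, 55.5]
tool_rot: [-179.8, 0.1, -99.8]
force: [0.6, 0.3, -0.9]
grip_width: 78.5
```

```bash
python3 plan.py 571 -9.2 54 -100; python3 - <<'E'
from h import *
im=capture("side")
cv2.imwrite("pics/c11.png",cv2.resize(im[150:310,210:410,::-1],None,fx=4,fy=4,interpolation=2))
E
```

```text
t 25.15 pos [571.8  -8.9  55.5] rot [-1.7983e+02  6.0000e-02 -9.9830e+01] F [ 0.6  0.3 -0.9] w 78.5
rotvec(now-tool) [-0.003  0.001  0.003] | shift in target-tool m [0.0004 0.0008 0.0015] | shift in current-tool m [0.0004 0.0008 0.0015]
```

View pics/c11.png

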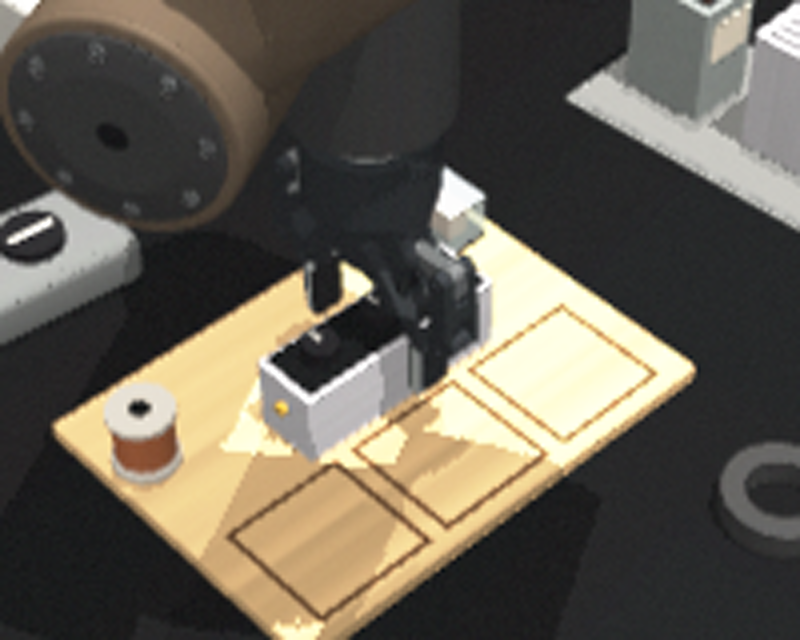

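arm_command --grip '[60,110,150,150,150]' --linear '[[0.0004,0.0008,0.0015],[0,0,0],[0,0,0],[0,0,0],[0,0,0]]' --dr '[[-0.003,0,0.003],[0,0,0],[0,0,0],[0,0,0],[0,0,0]]'

```text
t: 25.7
position: [570.4, -9.4, 53.2]
tool_rot: [179.9, 0.0, -100.0]
force: [-1.0, 1.5, 6.9]
grip_width: 42.9
```

arm_command --grip '[150,150]' --linear '[[0,0,0],[0,0,0]]' --dr '[[0,0,0],[0,0,0]]'

```text
t: 25.9
position: [570.4, -9.4, 53.2]
tool_rot: [179.9, 0.0, -100.0]
force: [-1.7, 0.4, 7.0]
grip_width: 43.2
```

```bash
python3 plan.py 571 -9.2 54 -100
```

```text
t 25.9 pos [570.4  -9.4  53.2] rot [ 1.7991e+02  1.0000e-02 -9.9980e+01] F [-1.7  0.4  7. ] w 43.2
rotvec(now-tool) [0.0015 0.0002 0.0004] | shift in target-tool m [-0.0003 -0.0006 -0.0008] | shift in current-tool m [-0.0003 -0.0006 -0.0008]
```

arm_command --grip '[150,150,150,150,150]' --linear '[[0,0,-0.01],[0,0,-0.02],[0,0,-0.03],[0,0,-0.02],[0,0,-0.01]]' --dr '[[0,0,0],[0,0,0],[0,0,0],[0,0,0],[0,0,0]]' --force 100

```text
t: 26.4
position: [570.7, -9.4, 144.6]
tool_rot: [180.0, 0.1, -100.0]
force: [0.7, -0.6, -4.3]
grip_width: 42.8
```

```bash
python3 - <<'E'
from h import *
c=np.array([[107,237],[467,127],[502,252],[147,362]]);px=[85,230]+(c+.5)/5-.5
w=back(px,6,"top");print(np.round(w,1),w.mean(0))
a=w[0]-w[1];print(np.degrees(np.arctan2(a[1],a[0]))-90)
a=w[3]-w[2];print(np.degrees(np.arctan2(a[1],a[0]))-90)
E
python3 plan.py 497.5 340.6 47.2 -73.9
```

```text
[[502.7 419.8   6. ]
 [542.8 276.6   6. ]
 [492.9 263.1   6. ]
 [453.  403.9   6. ]] [497.86419655 340.87442672   6.        ]
15.618238229858633
15.807173310544528
t 26.4 pos [570.7  -9.4 144.6] rot [ 1.7998e+02  5.0000e-02 -9.9990e+01] F [ 0.7 -0.6 -4.3] w 42.8
rotvec(now-tool) [ 1.000e-04  1.000e-03 -4.554e-01] | shift in target-tool m [-0.3565 -0.0267  0.0974] | shift in current-tool m [-0.3318  0.1328  0.0978]
```

arm_command --grip '[150,150,150,150,150]' --linear '[[-0.017,0.0068,0],[-0.034,0.0136,0],[-0.039,0.0156,0],[-0.039,0.0156,0],[-0.039,0.0156,0]]' --dr '[[0,0,0],[0,0,0],[0,0,0],[0,0,0],[0,0,0]]'

```text
t: 26.9
position: [532.1, 168.7, 142.1]
tool_rot: [179.8, -0.0, -100.0]
force: [0.5, -0.1, -4.6]
grip_width: 42.3
```

arm_command --grip '[150,150,150,150,150]' --linear '[[-0.039,0.0156,0],[-0.039,0.0156,0],[-0.039,0.0156,0],[-0.031,0.0124,0],[-0.0158,0.0064,0]]' --dr '[[0,0,0],[0,0,0],[0,0,0],[0,0,0],[0,0,0]]'

```text
t: 27.4
position: [495.9, 342.6, 142.1]
tool_rot: [179.8, -0.0, -99.9]
force: [0.3, -0.9, -4.2]
grip_width: 42.9
```

arm_command --grip '[150,150,150,150,150]' --linear '[[0,0,0],[0,0,0],[0,0,0],[0,0,0],[0,0,0]]' --dr '[[0,0,-0.06],[0,0,-0.11],[0,0,-0.12],[0,0,-0.11],[0,0,-0.0535]]'

```text
t: 27.9
position: [496.6, 339.5, 142.1]
tool_rot: [179.8, 0.0, -73.8]
force: [0.2, -0.0, -4.5]
grip_width: 42.9
```

arm_command --grip '[150,150,150,150,150]' --linear '[[0,0,0.02],[0,0,0.03],[0,0,0.02],[0,0,0],[0,0,0]]' --dr '[[0,0,0],[0,0,0],[0,0,0],[0,0,0],[0,0,0]]'

```text
t: 28.4
position: [497.0, 339.9, 72.8]
tool_rot: [179.8, -0.0, -74.0]
force: [0.7, 0.6, -3.2]
grip_width: 42.6
```

```bash
python3 plan.py 497.7 340.8 47.2 -74.05
```

```text
t 28.4 pos [497.  339.9  72.8] rot [ 1.7983e+02 -1.0000e-02 -7.4010e+01] F [ 0.7  0.6 -3.2] w 42.6
rotvec(now-tool) [ 0.003  -0.0002  0.0008] | shift in target-tool m [-0.0007 -0.001   0.0256] | shift in current-tool m [-0.0007 -0.001   0.0256]
```

arm_command --grip '[150,150,150,150,150]' --linear '[[-0.0007,-0.001,0.012],[0,0,0.008],[0,0,0.003],[0,0,0],[0,0,0]]' --dr '[[0.0015,0,0.0008],[0,0,0],[0,0,0],[0,0,0],[0,0,0]]'

```text
t: 28.9
position: [497.8, 341.5, 50.2]
tool_rot: [180.0, 0.1, -74.0]
force: [0.5, -0.3, -4.0]
grip_width: 42.5
```

```bash
python3 plan.py 497.7 340.8 47.2 -74.05;  python3 - <<'E'
from h import *
im=capture("side");cv2.imwrite("pics/c12.png",cv2.resize(im[290:450,130:330,::-1],None,fx=4,fy=4,interpolation=2))
E
```

```text
t 28.9 pos [497.8 341.5  50.2] rot [ 1.7999e+02  5.0000e-02 -7.4040e+01] F [ 0.5 -0.3 -4. ] w 42.5
rotvec(now-tool) [0.0001 0.0009 0.0002] | shift in target-tool m [0.0006 0.0003 0.003 ] | shift in current-tool m [0.0006 0.0003 0.003 ]
```

View pics/c12.png

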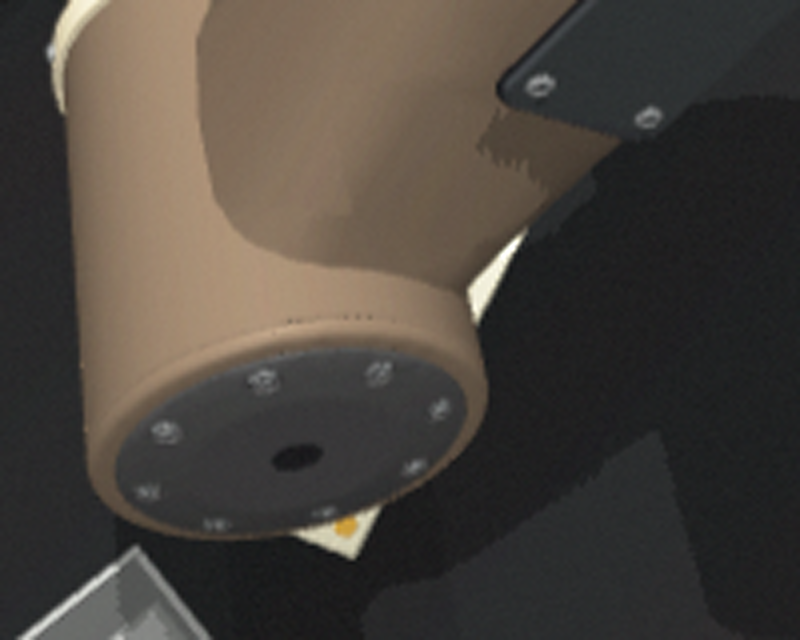

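arm_command --grip '[150,150,150]' --linear '[[0.0006,0.0003,0.0025],[0,0,0.001],[0,0,0]]' --dr '[[0,0,0],[0,0,0],[0,0,0]]'

```text
t: 29.25
position: [497.8, 340.9, 47.3]
tool_rot: [-180.0, 0.1, -74.0]
force: [-1.5, -0.9, 4.4]
grip_width: 42.8
```

Contact; release and rise.

arm_command --grip '[120,80,20,20,20]' --linear '[[0,0,0],[0,0,0],[0,0,0],[0,0,0],[0,0,0]]' --dr '[[0,0,0],[0,0,0],[0,0,0],[0,0,0],[0,0,0]]'

```text
t: 29.75
position: [497.7, 340.7, 46.6]
tool_rot: [180.0, 0.1, -74.0]
force: [-0.1, -0.3, 0.4]
grip_width: 78.6
```

arm_command --grip '[20,20,20,20,20]' --linear '[[0,0,-0.02],[0,0,-0.04],[0,0,-0.04],[0,0,-0.02],[0,0,0]]' --dr '[[0,0,0],[0,0,0],[0,0,0],[0,0,0],[0,0,0]]'

```text
t: 30.25
position: [499.1, 342.0, 170.5]
tool_rot: [-179.7, 0.2, -74.0]
force: [-0.1, -0.2, -0.3]
grip_width: 79.1
```

```bash
python3 plan.py 393.6 -335.5 168 170.3
```

```text
t 30.25 pos [499.1 342.  170.5] rot [-179.69    0.24  -74.02] F [-0.1 -0.2 -0.3] w 79.1
rotvec(now-tool) [8.0000e-04 8.1000e-03 2.0189e+00] | shift in target-tool m [-0.0102 -0.6855  0.0025] | shift in current-tool m [ 0.6223  0.2879 -0.0017]
```

arm_command --grip '[40,40,40,40,40]' --linear '[[0.0215,0.0099,0],[0.0415,0.0192,0],[0.0415,0.0192,0],[0.0415,0.0192,0],[0.0415,0.0192,0]]' --dr '[[0,0.008,0],[0,0,0],[0,0,0],[0,0,0],[0,0,0]]'

```text
t: 30.75
position: [464.9, 134.7, 167.0]
tool_rot: [179.9, -0.4, -74.0]
force: [0.4, -0.3, 0.6]
grip_width: 72.2
```

arm_command --grip '[40,40,40,40,40]' --linear '[[0.0415,0.0192,0],[0.0415,0.0192,0],[0.0415,0.0192,0],[0.0415,0.0192,0],[0.0415,0.0192,0]]' --dr '[[0,0,0],[0,0,0],[0,0,0],[0,0,0],[0,0,0]]'

```text
t: 31.25
position: [429.5, -91.1, 168.9]
tool_rot: [180.0, -0.4, -74.0]
force: [0.8, 0.2, -0.3]
grip_width: 72.2
```

arm_command --grip '[40,40,40,40,40]' --linear '[[0.0415,0.0192,0],[0.0415,0.0192,0],[0.0415,0.0192,0],[0.0415,0.0192,0],[0.0415,0.0192,0]]' --dr '[[0,0,0],[0,0,0],[0,0,0],[0,0,0],[0,0,0]]'

```text
t: 31.75
position: [394.3, -317.0, 170.2]
tool_rot: [180.0, -0.4, -74.0]
force: [1.2, 0.6, -0.2]
grip_width: 71.9
```

```bash
python3 plan.py 393.6 -335.5 168 170.3; python3 - <<'E'
from ov import *
im=capture("top"); cv2.imwrite("pics/top1.png",im[:,:,::-1]); r=cut_out("box_centre","top"); print(r[0]["confidence"],r[0]["bbox"])
v,f=fitmask("box",{"top":r[0]["pixels"]},6,(497.7,340.9,16)); print(v,f)
ims=capture("side");cv2.imwrite("pics/side1.png",ims[:,:,::-1])
po=[(boxpts(497.8,340.9,15.9,50,150,6),(255,0,0))]+polyset({"box":v},6)
a=overlay(im,po,"top",(85,230,125,95),5,"pics/d1.png")
overlay(ims,po,"side",(160,310,120,130),4.5,"pics/d2.png")
E
```

```text
t 31.75 pos [ 394.3 -317.   170.2] rot [179.96  -0.38 -74.05] F [ 1.2  0.6 -0.2] w 71.9
rotvec(now-tool) [-0.0063 -0.0049  2.0185] | shift in target-tool m [-0.0024 -0.0183  0.0022] | shift in current-tool m [0.0176 0.0058 0.0023]
0.67 [101.7, 258.4, 80.9, 39.3]
[498.72200496 342.15663031  15.63430257] 0.02467365749180317
```

View pics/d1.png

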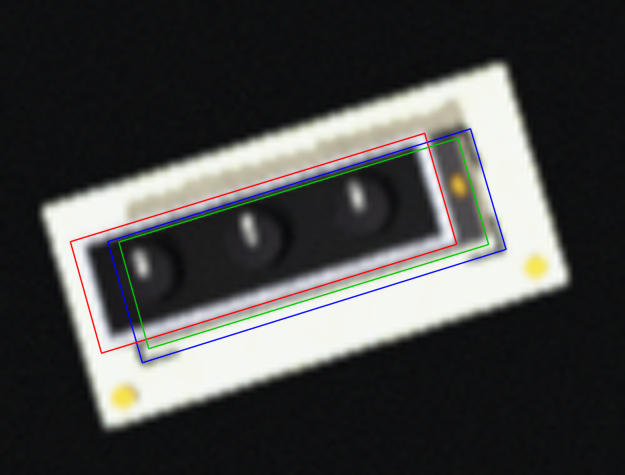

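View pics/d2.png

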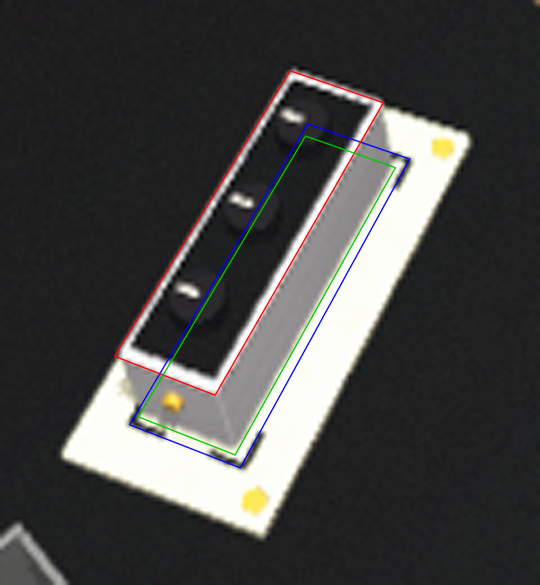

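View pics/top1.png

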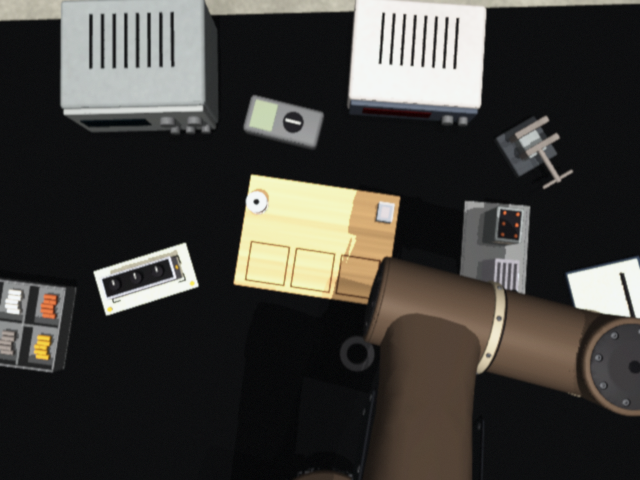

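arm_command --grip '[40,40,40,40,40]' --linear '[[0.0176,0.0058,0],[0,0,0],[0,0,0],[0,0,0],[0,0,0]]' --dr '[[0,0,0.143],[0,0,0.144],[0,0,0.144],[0,0,0.144],[0,0,0.144]]'

```text
t: 32.4
position: [394.5, -332.7, 170.3]
tool_rot: [-179.8, -0.3, -115.5]
force: [0.1, -1.1, -0.3]
grip_width: 72.2
```

arm_command --grip '[40,40,40,40,40]' --linear '[[0,0,0],[0,0,0],[0,0,0],[0,0,0],[0,0,0]]' --dr '[[0,0,0.144],[0,0,0.144],[0,0,0.144],[0,0,0.144],[0,0,0.144]]'

```text
t: 32.9
position: [394.6, -332.6, 170.4]
tool_rot: [-179.6, -0.1, -156.8]
force: [0.0, -0.1, -0.1]
grip_width: 71.6
```

arm_command --grip '[40,40,40,40,40]' --linear '[[0,0,0],[0,0,0],[0,0,0],[0,0,0],[0,0,0]]' --dr '[[0,0,0.144],[0,0,0.144],[0,0,0.144],[0,0,0.1465],[0,0,0]]'

```text
t: 33.4
position: [394.6, -332.7, 170.4]
tool_rot: [-179.6, 0.1, 170.3]
force: [-0.1, 0.2, 0.1]
grip_width: 72.0
```

arm_command --grip '[40,40]' --linear '[[0,0,0],[0,0,0]]' --dr '[[0,0,0],[0,0,0]]'

```text
t: 33.6
position: [394.6, -333.4, 170.7]
tool_rot: [-179.6, 0.1, 170.6]
force: [-0.4, -0.4, -0.3]
grip_width: 72.1
```

```bash
python3 plan.py 393.6 -335.5 67 170.3
```

```text
t 33.6 pos [ 394.6 -333.4  170.7] rot [-1.7963e+02  1.5000e-01  1.7058e+02] F [-0.4 -0.4 -0.3] w 72.1
rotvec(now-tool) [-0.0064  0.0026  0.0049] | shift in target-tool m [ 0.0006 -0.0023  0.1037] | shift in current-tool m [ 0.0009 -0.0016  0.1037]
```

arm_command --grip '[40,40,40,40,40]' --linear '[[0.0006,-0.0023,0],[0,0,0.03],[0,0,0.035],[0,0,0.025],[0,0,0.01]]' --dr '[[-0.0064,0.0026,0.0049],[0,0,0],[0,0,0],[0,0,0],[0,0,0]]' --force 60

```text
t: 34.1
position: [392.1, -335.6, 68.6]
tool_rot: [179.9, -0.2, 170.1]
force: [-0.1, -0.2, -0.3]
grip_width: 71.9
```

arm_command --grip '[40,40,40]' --linear '[[0,0,0],[0,0,0],[0,0,0]]' --dr '[[0,0,0],[0,0,0],[0,0,0]]'

```text
t: 34.4
position: [394.5, -336.4, 72.2]
tool_rot: [-180.0, 0.1, 170.1]
force: [0.0, 0.4, 0.3]
grip_width: 72.0
```

```bash
python3 plan.py 393.6 -335.5 67 170.3
```

```text
t 34.4 pos [ 394.5 -336.4   72.2] rot [-1.7996e+02  1.4000e-01  1.7010e+02] F [0.  0.4 0.3] w 72.0
rotvec(now-tool) [-0.0007  0.0025 -0.0035] | shift in target-tool m [0.001  0.0007 0.0052] | shift in current-tool m [0.0011 0.0007 0.0052]
```

arm_command --grip '[40,40,40,40]' --linear '[[0.001,0.0007,0.005],[0,0,0],[0,0,0],[0,0,0]]' --dr '[[0,0,-0.0035],[0,0,0],[0,0,0],[0,0,0]]'

```text
t: 34.8
position: [392.8, -335.2, 66.1]
tool_rot: [-180.0, 0.0, 170.3]
force: [0.0, 0.3, -0.2]
grip_width: 72.1
```

arm_command --grip '[70,115,115,115,115]' --linear '[[0,0,0],[0,0,0],[0,0,0],[0,0,0],[0,0,0]]' --dr '[[0,0,0],[0,0,0],[0,0,0],[0,0,0],[0,0,0]]'

```text
t: 35.3
position: [392.8, -335.2, 66.2]
tool_rot: [-180.0, 0.0, 170.3]
force: [-0.9, 0.6, 5.3]
grip_width: 54.8
```

```bash
python3 plan.py 393.6 -335.5 67 170.3
```

```text
t 35.3 pos [ 392.8 -335.2   66.2] rot [-1.7998e+02  3.0000e-02  1.7029e+02] F [-0.9  0.6  5.3] w 54.8
rotvec(now-tool) [-0.0003  0.0006 -0.0002] | shift in target-tool m [-0.0008 -0.0001 -0.0008] | shift in current-tool m [-0.0008 -0.0001 -0.0008]
```

arm_command --grip '[115,115,115,115,115]' --linear '[[0,0,-0.01],[0,0,-0.025],[0,0,-0.035],[0,0,-0.03],[0,0,-0.015]]' --dr '[[0,0,0],[0,0,0],[0,0,0],[0,0,0],[0,0,0]]' --force 90

```text
t: 35.8
position: [393.3, -335.4, 183.7]
tool_rot: [-180.0, 0.2, 170.3]
force: [0.4, 0.0, -3.6]
grip_width: 54.3
```

```bash
python3 plan.py 520.6 99.1 74.1 170.3
```

```text
t 35.8 pos [ 393.3 -335.4  183.7] rot [-179.95    0.18  170.29] F [ 0.4  0.  -3.6] w 54.3
rotvec(now-tool) [-0.0008  0.0031 -0.0002] | shift in target-tool m [-0.0523  0.4497  0.1096] | shift in current-tool m [-0.0518  0.4498  0.1094]
```

arm_command --grip '[115,115,115,115,115]' --linear '[[-0.002,0.018,0],[-0.004,0.036,0],[-0.005,0.042,0],[-0.005,0.042,0],[-0.005,0.042,0]]' --dr '[[0,0,0],[0,0,0],[0,0,0],[0,0,0],[0,0,0]]'

```text
t: 36.3
position: [443.4, -159.7, 180.9]
tool_rot: [180.0, -0.0, 170.2]
force: [0.7, 0.0, -4.1]
grip_width: 54.5
```

arm_command --grip '[115,115,115,115,115]' --linear '[[-0.005,0.042,0],[-0.005,0.042,0],[-0.005,0.042,0],[-0.005,0.042,0],[-0.005,0.042,0]]' --dr '[[0,0,0],[0,0,0],[0,0,0],[0,0,0],[0,0,0]]'

```text
t: 36.8
position: [503.5, 43.3, 181.0]
tool_rot: [-180.0, -0.0, 170.3]
force: [0.9, -0.4, -3.6]
grip_width: 54.5
```

arm_command --grip '[115,115,115,115,115]' --linear '[[-0.0045,0.038,0],[-0.0025,0.022,0],[0,0,0.02],[0,0,0.03],[0,0,0.02]]' --dr '[[0,0,0],[0,0,0],[0,0,0],[0,0,0],[0,0,0]]'

```text
t: 37.3
position: [519.7, 99.4, 109.1]
tool_rot: [-179.9, -0.1, 170.3]
force: [0.2, 0.0, -2.9]
grip_width: 54.7
```

arm_command --grip '[115,115,115,115]' --linear '[[0,0,0.01],[0,0,0],[0,0,0],[0,0,0]]' --dr '[[0,0,0],[0,0,0],[0,0,0],[0,0,0]]'

```text
t: 37.7
position: [521.7, 99.8, 102.1]
tool_rot: [179.9, 0.1, 170.3]
force: [0.4, -0.6, -3.2]
grip_width: 54.2
```

```bash
python3 plan.py 520.6 99.1 74.1 170.3
```

```text
t 37.7 pos [521.7  99.8 102.1] rot [1.7994e+02 1.1000e-01 1.7028e+02] F [ 0.4 -0.6 -3.2] w 54.2
rotvec(now-tool) [ 0.0011  0.0019 -0.0003] | shift in target-tool m [ 0.001  -0.0009  0.028 ] | shift in current-tool m [ 0.001  -0.0009  0.028 ]
```

arm_command --grip '[115,115,115,115,115]' --linear '[[0.001,-0.0009,0.012],[0,0,0.008],[0,0,0.004],[0,0,0],[0,0,0]]' --dr '[[0,0,0],[0,0,0],[0,0,0],[0,0,0],[0,0,0]]'

```text
t: 38.2
position: [519.8, 98.7, 76.7]
tool_rot: [-180.0, -0.0, 170.3]
force: [-0.4, -0.6, -3.9]
grip_width: 54.4
```

```bash
python3 plan.py 520.6 99.1 74.1 170.3
```

```text
t 38.2 pos [519.8  98.7  76.7] rot [-179.97   -0.    170.28] F [-0.4 -0.6 -3.9] w 54.4
rotvec(now-tool) [-0.0005 -0.0001 -0.0003] | shift in target-tool m [-0.0007  0.0005  0.0026] | shift in current-tool m [-0.0007  0.0005  0.0026]
```

arm_command --grip '[115,115,115,115]' --linear '[[-0.0005,0.0004,0.0015],[0,0,0],[0,0,0],[0,0,0]]' --dr '[[0,0,0],[0,0,0],[0,0,0],[0,0,0]]'

```text
t: 38.6
position: [520.4, 99.1, 75.5]
tool_rot: [180.0, 0.0, 170.3]
force: [-0.2, -0.4, -3.2]
grip_width: 54.7
```

arm_command --grip '[115,115,115,115]' --linear '[[0,0,0.0013],[0,0,0.0005],[0,0,0],[0,0,0]]' --dr '[[0,0,0],[0,0,0],[0,0,0],[0,0,0]]'

```text
t: 39.0
position: [520.6, 99.1, 74.4]
tool_rot: [180.0, 0.1, 170.3]
force: [-2.7, -0.3, 6.1]
grip_width: 54.9
```

Contact at the right pose; release.

arm_command --grip '[100,70,40,40]' --linear '[[0,0,0],[0,0,0],[0,0,0],[0,0,0]]' --dr '[[0,0,0],[0,0,0],[0,0,0],[0,0,0]]'

```text
t: 39.4
position: [520.6, 99.1, 73.6]
tool_rot: [180.0, 0.0, 170.3]
force: [0.6, -0.8, -0.3]
grip_width: 72.0
```

arm_command --grip '[40,60,60,60,60]' --linear '[[0,0,-0.02],[0,0,-0.04],[0,0,-0.04],[0,0,0],[0,0,0]]' --dr '[[0,0,0],[0,0,0],[0,0,0],[0,0,0],[0,0,0]]'

```text
t: 39.9
position: [520.8, 99.4, 174.5]
tool_rot: [179.9, 0.1, 170.3]
force: [-0.0, 0.0, -1.0]
grip_width: 65.0
```

```bash
python3 plan.py 485.8 -345.2 67.5 174.15
```

```text
t 39.9 pos [520.8  99.4 174.5] rot [1.7990e+02 1.2000e-01 1.7027e+02] F [-0.  0. -1.] w 65.0
rotvec(now-tool) [ 0.0017  0.0022 -0.0677] | shift in target-tool m [-0.0105 -0.4458  0.107 ] | shift in current-tool m [-0.0405 -0.4443  0.1063]
```

arm_command --grip '[60,60,60,60,60]' --linear '[[0,0,0],[-0.0005,-0.022,0],[-0.001,-0.044,0],[-0.001,-0.044,0],[-0.001,-0.044,0]]' --dr '[[0.0017,0.001,-0.0677],[0,0,0],[0,0,0],[0,0,0],[0,0,0]]'

```text
t: 40.4
position: [507.0, -55.9, 172.3]
tool_rot: [-179.9, -0.2, 174.2]
force: [0.6, -0.6, -1.2]
grip_width: 65.1
```

arm_command --grip '[60,60,60,60,60]' --linear '[[-0.001,-0.044,0],[-0.001,-0.044,0],[-0.001,-0.044,0],[-0.001,-0.044,0],[-0.001,-0.044,0]]' --dr '[[0,0,0],[0,0,0],[0,0,0],[0,0,0],[0,0,0]]'

```text
t: 40.9
position: [489.6, -275.4, 172.6]
tool_rot: [-179.9, -0.2, 174.2]
force: [1.1, 0.3, -0.1]
grip_width: 65.4
```

arm_command --grip '[60,60,60,60,60]' --linear '[[-0.001,-0.044,0],[-0.0005,-0.0278,0],[0,0,0],[0,0,0],[0,0,0]]' --dr '[[0,0,0],[0,0,0],[0,0,0],[0,0,0],[0,0,0]]'

```text
t: 41.4
position: [484.5, -344.7, 173.3]
tool_rot: [-179.9, -0.1, 174.2]
force: [0.4, -0.1, 0.2]
grip_width: 65.4
```

```bash
python3 plan.py 485.8 -345.2 67.5 174.15
```

```text
t 41.4 pos [ 484.5 -344.7  173.3] rot [-1.7993e+02 -1.4000e-01  1.7417e+02] F [ 0.4 -0.1  0.2] w 65.4
rotvec(now-tool) [-0.0012 -0.0025  0.0003] | shift in target-tool m [-0.0014 -0.0003  0.1058] | shift in current-tool m [-0.0016 -0.0002  0.1058]
```

arm_command --grip '[60,60,60,60,60]' --linear '[[-0.0012,-0.0003,0.025],[0,0,0.035],[0,0,0.03],[0,0,0.012],[0,0,0]]' --dr '[[-0.0012,-0.0025,0],[0,0,0],[0,0,0],[0,0,0],[0,0,0]]' --force 60

```text
t: 41.9
position: [485.5, -344.8, 70.8]
tool_rot: [180.0, -0.1, 174.2]
force: [0.0, 0.1, 1.4]
grip_width: 65.0
```

arm_command --grip '[60,60,60,60]' --linear '[[0,0,0],[0,0,0],[0,0,0],[0,0,0]]' --dr '[[0,0,0],[0,0,0],[0,0,0],[0,0,0]]'

```text
t: 42.3
position: [486.6, -346.1, 73.4]
tool_rot: [-179.9, 0.2, 174.2]
force: [0.9, -0.5, 0.1]
grip_width: 65.5
```

```bash
python3 plan.py 485.8 -345.2 67.5 174.15
```

```text
t 42.3 pos [ 486.6 -346.1   73.4] rot [-179.94    0.2   174.16] F [ 0.9 -0.5  0.1] w 65.5
rotvec(now-tool) [-0.001   0.0034  0.0001] | shift in target-tool m [0.0009 0.0009 0.0059] | shift in current-tool m [0.0009 0.0009 0.0059]
```

arm_command --grip '[60,60,60,60]' --linear '[[0.0009,0.0009,0.0059],[0,0,0],[0,0,0],[0,0,0]]' --dr '[[0,0.002,0],[0,0,0],[0,0,0],[0,0,0]]'

```text
t: 42.7
position: [485.4, -345.0, 66.3]
tool_rot: [-180.0, -0.0, 174.2]
force: [0.6, -0.4, -0.5]
grip_width: 65.3
```

arm_command --grip '[100,145,145,145,145]' --linear '[[0,0,0],[0,0,0],[0,0,0],[0,0,0],[0,0,0]]' --dr '[[0,0,0],[0,0,0],[0,0,0],[0,0,0],[0,0,0]]'

```text
t: 43.2
position: [485.5, -345.1, 66.6]
tool_rot: [-180.0, 0.0, 174.2]
force: [0.0, -0.3, 1.8]
grip_width: 43.6
```

```bash
python3 plan.py 485.8 -345.2 67.5 174.15
```

```text
t 43.2 pos [ 485.5 -345.1   66.6] rot [-179.95    0.    174.16] F [ 0.  -0.3  1.8] w 43.6
rotvec(now-tool) [-0.0008  0.0001  0.0002] | shift in target-tool m [-0.0003 -0.0001 -0.0009] | shift in current-tool m [-0.0003 -0.0001 -0.0009]
```

arm_command --grip '[145,145,145,145,145]' --linear '[[0,0,-0.01],[0,0,-0.025],[0,0,-0.035],[0,0,-0.03],[0,0,-0.015]]' --dr '[[0,0,0],[0,0,0],[0,0,0],[0,0,0],[0,0,0]]' --force 80

```text
t: 43.7
position: [486.0, -345.1, 184.6]
tool_rot: [-179.9, 0.1, 174.2]
force: [0.3, -0.1, -3.3]
grip_width: 43.1
```

```bash
python3 plan.py 504.7 13.5 74.6 174.15
```

```text
t 43.7 pos [ 486.  -345.1  184.6] rot [-1.7992e+02  1.4000e-01  1.7417e+02] F [ 0.3 -0.1 -3.3] w 43.1
rotvec(now-tool) [-0.0013  0.0025  0.0003] | shift in target-tool m [0.0179 0.3586 0.11  ] | shift in current-tool m [0.0181 0.3588 0.1094]
```

arm_command --grip '[145,145,145,145,145]' --linear '[[0.0009,0.018,0],[0.0018,0.036,0],[0.0021,0.042,0],[0.0021,0.042,0],[0.0021,0.042,0]]' --dr '[[0,0,0],[0,0,0],[0,0,0],[0,0,0],[0,0,0]]'

```text
t: 44.2
position: [494.0, -163.3, 181.4]
tool_rot: [-180.0, -0.1, 174.1]
force: [1.2, 0.4, -2.6]
grip_width: 43.3
```

arm_command --grip '[145,145,145,145,145]' --linear '[[0.0021,0.042,0],[0.0021,0.042,0],[0.0021,0.042,0],[0.0018,0.036,0],[0.0009,0.0166,0]]' --dr '[[0,0,0],[0,0,0],[0,0,0],[0,0,0],[0,0,0]]'

```text
t: 44.7
position: [503.6, 16.3, 181.5]
tool_rot: [-180.0, -0.0, 174.3]
force: [0.2, -0.7, -3.6]
grip_width: 43.2
```

arm_command --grip '[145,145,145,145,145]' --linear '[[0,0,0.02],[0,0,0.03],[0,0,0.025],[0,0,0.01],[0,0,0]]' --dr '[[0,0,0],[0,0,0],[0,0,0],[0,0,0],[0,0,0]]'

```text
t: 45.2
position: [502.9, 13.3, 95.2]
tool_rot: [-179.9, -0.2, 174.1]
force: [0.9, 1.3, -2.4]
grip_width: 43.0
```

arm_command --grip '[145,145,145]' --linear '[[0,0,0],[0,0,0],[0,0,0]]' --dr '[[0,0,0],[0,0,0],[0,0,0]]'

```text
t: 45.5
position: [504.6, 13.8, 97.3]
tool_rot: [180.0, 0.1, 174.2]
force: [-0.0, 0.3, -3.1]
grip_width: 43.6
```

```bash
python3 plan.py 504.7 13.5 74.6 174.15
```

```text
t 45.5 pos [504.6  13.8  97.3] rot [1.7998e+02 8.0000e-02 1.7415e+02] F [-0.   0.3 -3.1] w 43.6
rotvec(now-tool) [0.0004 0.0015 0.0001] | shift in target-tool m [-0.0001 -0.0003  0.0227] | shift in current-tool m [-0.0001 -0.0003  0.0227]
```

arm_command --grip '[145,145,145,145,145]' --linear '[[0,-0.0002,0.01],[0,0,0.008],[0,0,0.002],[0,0,0],[0,0,0]]' --dr '[[0,0,0],[0,0,0],[0,0,0],[0,0,0],[0,0,0]]'

```text
t: 46.0
position: [504.0, 13.4, 76.1]
tool_rot: [-180.0, -0.0, 174.2]
force: [0.3, -0.7, -2.8]
grip_width: 43.0
```

arm_command --grip '[145,145,145]' --linear '[[0,0,0.0005],[0,0,0],[0,0,0]]' --dr '[[0,0,0],[0,0,0],[0,0,0]]'

```text
t: 46.3
position: [504.1, 13.5, 75.9]
tool_rot: [-180.0, -0.0, 174.2]
force: [-0.1, 0.5, -2.4]
grip_width: 42.9
```

```bash
python3 plan.py 504.7 13.5 74.6 174.15
```

```text
t 46.3 pos [504.1  13.5  75.9] rot [-179.98   -0.    174.16] F [-0.1  0.5 -2.4] w 42.9
rotvec(now-tool) [-0.0004 -0.      0.0001] | shift in target-tool m [-0.0006  0.0001  0.0013] | shift in current-tool m [-0.0006  0.0001  0.0013]
```

arm_command --grip '[145,145,145,145]' --linear '[[-0.0006,0,0.0013],[0,0,0.0005],[0,0,0],[0,0,0]]' --dr '[[0,0,0],[0,0,0],[0,0,0],[0,0,0]]'

```text
t: 46.7
position: [504.7, 13.4, 74.6]
tool_rot: [-180.0, 0.0, 174.2]
force: [-2.6, 0.4, 5.8]
grip_width: 43.2
```

arm_command --grip '[120,90,60,60]' --linear '[[0,0,0],[0,0,0],[0,0,0],[0,0,0]]' --dr '[[0,0,0],[0,0,0],[0,0,0],[0,0,0]]'

```text
t: 47.1
position: [504.7, 13.3, 73.9]
tool_rot: [-180.0, -0.0, 174.2]
force: [0.4, -1.5, -0.3]
grip_width: 65.1
```

arm_command --grip '[60,60,60,45,45]' --linear '[[0,0,-0.02],[0,0,-0.04],[0,0,-0.04],[0,0,0],[0,0,0]]' --dr '[[0,0,0],[0,0,0],[0,0,0],[0,0,0],[0,0,0]]'

```text
t: 47.6
position: [505.0, 13.7, 174.9]
tool_rot: [179.9, 0.1, 174.1]
force: [0.3, -1.1, -0.8]
grip_width: 70.7
```

```bash
python3 plan.py 580.7 -355.5 68.8 171.93
```

```text
t 47.6 pos [505.   13.7 174.9] rot [1.7995e+02 1.1000e-01 1.7415e+02] F [ 0.3 -1.1 -0.8] w 70.7
rotvec(now-tool) [0.0009 0.0019 0.0387] | shift in target-tool m [-0.1267 -0.3549  0.1061] | shift in current-tool m [-0.1127 -0.3596  0.106 ]
```

arm_command --grip '[45,45,45,45,45]' --linear '[[0,0,0],[-0.008,-0.022,0],[-0.015,-0.042,0],[-0.015,-0.042,0],[-0.015,-0.042,0]]' --dr '[[0,0,0.0387],[0,0,0],[0,0,0],[0,0,0],[0,0,0]]'

```text
t: 48.1
position: [535.8, -141.9, 172.5]
tool_rot: [-180.0, -0.1, 172.0]
force: [1.4, 0.5, -0.5]
grip_width: 70.4
```

arm_command --grip '[45,45,45,45,45]' --linear '[[-0.015,-0.042,0],[-0.015,-0.042,0],[-0.015,-0.042,0],[-0.015,-0.042,0],[-0.0137,-0.0389,0]]' --dr '[[0,0,0],[0,0,0],[0,0,0],[0,0,0],[0,0,0]]'

```text
t: 48.6
position: [579.6, -357.6, 171.9]
tool_rot: [180.0, -0.2, 171.9]
force: [0.8, 0.6, -0.3]
grip_width: 70.4
```

arm_command --grip '[45,45,45,45]' --linear '[[0,0,0],[0,0,0],[0,0,0],[0,0,0]]' --dr '[[0,0,0],[0,0,0],[0,0,0],[0,0,0]]'

```text
t: 49.0
position: [580.1, -354.7, 173.8]
tool_rot: [-180.0, -0.1, 172.0]
force: [0.1, -0.9, 0.2]
grip_width: 70.7
```

```bash
python3 plan.py 580.7 -355.5 68.8 171.93
```

```text
t 49.0 pos [ 580.1 -354.7  173.8] rot [-1.7998e+02 -6.0000e-02  1.7201e+02] F [ 0.1 -0.9  0.2] w 70.7
rotvec(now-tool) [-0.0004 -0.001   0.0013] | shift in target-tool m [-0.0007 -0.0007  0.105 ] | shift in current-tool m [-0.0008 -0.0007  0.105 ]
```

arm_command --grip '[45,45,45,45,45]' --linear '[[-0.0005,-0.0005,0.025],[0,0,0.035],[0,0,0.03],[0,0,0.013],[0,0,0]]' --dr '[[0,-0.001,0.001],[0,0,0],[0,0,0],[0,0,0],[0,0,0]]' --force 60

```text
t: 49.5
position: [579.8, -355.3, 69.5]
tool_rot: [-180.0, -0.2, 171.9]
force: [0.2, -0.7, 0.1]
grip_width: 70.4
```

arm_command --grip '[45,45,45,45]' --linear '[[0,0,0],[0,0,0],[0,0,0],[0,0,0]]' --dr '[[0,0,0],[0,0,0],[0,0,0],[0,0,0]]'

```text
t: 49.9
position: [581.2, -356.6, 72.3]
tool_rot: [-179.9, 0.1, 171.9]
force: [-1.7, -0.2, 0.1]
grip_width: 70.3
```

```bash
python3 plan.py 580.7 -355.5 68.8 171.93
```

```text
t 49.9 pos [ 581.2 -356.6   72.3] rot [-1.7995e+02  1.4000e-01  1.7188e+02] F [-1.7 -0.2  0.1] w 70.3
rotvec(now-tool) [-0.0009  0.0024 -0.0008] | shift in target-tool m [0.0007 0.001  0.0035] | shift in current-tool m [0.0007 0.001  0.0034]
```

arm_command --grip '[45,45,45,45]' --linear '[[0.0005,0.001,0.0032],[0,0,0],[0,0,0],[0,0,0]]' --dr '[[0,0.001,0],[0,0,0],[0,0,0],[0,0,0]]'

```text
t: 50.3
position: [580.4, -355.4, 67.8]
tool_rot: [-180.0, -0.0, 171.9]
force: [0.6, 0.2, 0.3]
grip_width: 70.3
```

arm_command --grip '[90,130,130,130,130]' --linear '[[0,0,0],[0,0,0],[0,0,0],[0,0,0],[0,0,0]]' --dr '[[0,0,0],[0,0,0],[0,0,0],[0,0,0],[0,0,0]]'

```text
t: 50.8
position: [580.5, -355.5, 68.1]
tool_rot: [-180.0, 0.0, 171.9]
force: [-0.6, -1.7, 1.4]
grip_width: 49.6
```

```bash
python3 plan.py 580.7 -355.5 68.8 171.93
```

```text
t 50.8 pos [ 580.5 -355.5   68.1] rot [-179.95    0.    171.88] F [-0.6 -1.7  1.4] w 49.6
rotvec(now-tool) [-0.0008  0.0001 -0.0008] | shift in target-tool m [-0.0002  0.     -0.0007] | shift in current-tool m [-0.0002  0.     -0.0007]
```

Target back: (494.4, −76.0, 76.1).

arm_command --grip '[130,130,130,130,130]' --linear '[[0,0,-0.01],[0,0,-0.025],[0,0,-0.035],[0,0,-0.03],[0,0,-0.015]]' --dr '[[0,0,0],[0,0,0],[0,0,0],[0,0,0],[0,0,0]]' --force 90

```text
t: 51.3
position: [580.9, -355.3, 185.5]
tool_rot: [-180.0, 0.1, 171.9]
force: [0.9, -0.4, -6.0]
grip_width: 49.2
```

```bash
python3 plan.py 494.4 -76.0 76.1 171.93
```

```text
t 51.3 pos [ 580.9 -355.3  185.5] rot [-1.7995e+02  1.1000e-01  1.7189e+02] F [ 0.9 -0.4 -6. ] w 49.2
rotvec(now-tool) [-0.0008  0.0019 -0.0007] | shift in target-tool m [0.1248 0.2644 0.1094] | shift in current-tool m [0.1252 0.2644 0.1089]
```

arm_command --grip '[130,130,130,130,130]' --linear '[[0.0085,0.018,0],[0.017,0.036,0],[0.019,0.04,0],[0.019,0.04,0],[0.019,0.04,0]]' --dr '[[0,0,0],[0,0,0],[0,0,0],[0,0,0],[0,0,0]]'

```text
t: 51.8
position: [521.5, -169.7, 181.6]
tool_rot: [-180.0, -0.2, 171.8]
force: [0.5, 0.8, -6.4]
grip_width: 49.0
```

arm_command --grip '[130,130,130,130,130]' --linear '[[0.019,0.04,0],[0.0155,0.034,0],[0.0078,0.0164,0],[0,0,0],[0,0,0.02]]' --dr '[[0,0,0],[0,0,0],[0,0,0],[0,0,0],[0,0,0]]'

```text
t: 52.3
position: [495.4, -75.1, 164.4]
tool_rot: [180.0, 0.2, 172.0]
force: [1.2, -0.5, -6.9]
grip_width: 49.1
```

arm_command --grip '[130,130,130,130,130]' --linear '[[0,0,0.03],[0,0,0.025],[0,0,0.01],[0,0,0],[0,0,0]]' --dr '[[0,0,0],[0,0,0],[0,0,0],[0,0,0],[0,0,0]]'

```text
t: 52.8
position: [494.7, -76.1, 98.3]
tool_rot: [-180.0, 0.0, 171.9]
force: [0.2, -0.1, -5.1]
grip_width: 49.1
```

arm_command --grip '[130,130]' --linear '[[0,0,0],[0,0,0]]' --dr '[[0,0,0],[0,0,0]]'

```text
t: 53.0
position: [494.9, -75.9, 98.9]
tool_rot: [180.0, 0.1, 171.9]
force: [-0.6, -0.3, -6.3]
grip_width: 48.8
```

```bash
python3 plan.py 494.4 -76.0 76.1 171.93
```

```text
t 53.0 pos [494.9 -75.9  98.9] rot [1.8000e+02 9.0000e-02 1.7188e+02] F [-0.6 -0.3 -6.3] w 48.8
rotvec(now-tool) [ 0.0001  0.0017 -0.0008] | shift in target-tool m [ 0.0005 -0.0002  0.0228] | shift in current-tool m [ 0.0005 -0.0002  0.0228]
```

arm_command --grip '[130,130,130,130,130]' --linear '[[0,-0.0002,0.01],[0,0,0.008],[0,0,0.002],[0,0,0],[0,0,0]]' --dr '[[0,0,0],[0,0,0],[0,0,0],[0,0,0],[0,0,0]]'

```text
t: 53.5
position: [494.2, -76.2, 77.7]
tool_rot: [-180.0, -0.0, 171.9]
force: [-0.4, -0.3, -6.4]
grip_width: 49.0
```

arm_command --grip '[130,130,130]' --linear '[[0,0,0.001],[0,0,0],[0,0,0]]' --dr '[[0,0,0],[0,0,0],[0,0,0]]'

```text
t: 53.8
position: [494.2, -76.1, 76.9]
tool_rot: [-180.0, -0.0, 171.9]
force: [-0.3, 0.1, -5.4]
grip_width: 49.4
```

```bash
python3 plan.py 494.4 -76.0 76.1 171.93
```

```text
t 53.8 pos [494.2 -76.1  76.9] rot [-179.97   -0.    171.88] F [-0.3  0.1 -5.4] w 49.4
rotvec(now-tool) [-0.0005 -0.0001 -0.0008] | shift in target-tool m [-0.0001  0.0002  0.0008] | shift in current-tool m [-0.0001  0.0002  0.0008]
```

arm_command --grip '[130,130,130,130]' --linear '[[0,0.0001,0.001],[0,0,0.0005],[0,0,0],[0,0,0]]' --dr '[[0,0,0],[0,0,0],[0,0,0],[0,0,0]]'

```text
t: 54.2
position: [494.4, -76.1, 76.1]
tool_rot: [-180.0, 0.0, 171.9]
force: [-4.4, 0.8, 6.3]
grip_width: 49.0
```

arm_command --grip '[110,80,45,45]' --linear '[[0,0,0],[0,0,0],[0,0,0],[0,0,0]]' --dr '[[0,0,0],[0,0,0],[0,0,0],[0,0,0]]'

```text
t: 54.6
position: [494.6, -76.0, 75.5]
tool_rot: [-180.0, 0.0, 171.9]
force: [-1.0, -0.9, 0.5]
grip_width: 70.2
```

arm_command --grip '[45,45,45,45,45]' --linear '[[0,0,-0.02],[0,0,-0.045],[0,0,-0.045],[0,-0.025,-0.03],[0.005,-0.045,0]]' --dr '[[0,0,0],[0,0,0],[0,0,0],[0,0,0],[0,0,0]]'

```text
t: 55.1
position: [482.9, -144.2, 220.5]
tool_rot: [180.0, 0.5, 172.1]
force: [1.0, -0.2, -0.8]
grip_width: 70.3
```

arm_command --grip '[45,45,45,45,45]' --linear '[[0.01,-0.045,0],[0.01,-0.045,0],[0.01,-0.045,0],[0.01,-0.045,0],[0.01,-0.045,0]]' --dr '[[0,0,0],[0,0,0],[0,0,0],[0,0,0],[0,0,0]]'

```text
t: 55.6
position: [397.3, -362.0, 215.7]
tool_rot: [-179.9, 0.0, 171.9]
force: [1.4, 0.2, 0.4]
grip_width: 70.2
```

arm_command --grip '[45,45,45,45,45]' --linear '[[0.01,-0.045,0],[0.01,-0.045,0],[0.01,-0.045,0],[0.01,-0.045,0],[0.005,-0.025,0]]' --dr '[[0,0,0],[0,0,0],[0,0,0],[0,0,0],[0,0,0]]'

```text
t: 56.1
position: [323.0, -559.7, 215.1]
tool_rot: [-180.0, -0.0, 171.8]
force: [0.4, 0.6, -0.5]
grip_width: 70.2
```

```bash
python3 - <<'E'
from ov import *
im=capture("top"); cv2.imwrite("pics/top2.png",im[:,:,::-1]); ims=capture("side"); cv2.imwrite("pics/side2.png",ims[:,:,::-1])
a=np.load("fit0.npy",allow_pickle=True).item(); F={}
for k in("cap","trf","hs","spool","relay"):
    r=cut_out(NAMES[k],"top"); print(k,[(round(q["confidence"],2),q["bbox"]) for q in r])
    if r: v,f=fitmask(k,{"top":r[0]["pixels"]},12,tuple(a[k]),yawfree=k not in("cap","spool")); F[k]=v; print("  before",np.round(a[k],1),"now",np.round(v,1),round(f,3))
ref=cv2.imread("pics/top_ref.png")[:,:,::-1]
def cr(i): return cv2.resize(i[165:315,225:415],None,fx=2.1,fy=2.1,interpolation=2)[:,:,::-1]
cv2.imwrite("pics/cmp.png",np.hstack([cr(ref),cr(im)]))
E
```

```text
cap [(0.82, [246.0, 245.6, 37.5, 31.9]), (0.58, [247.3, 192.6, 22.3, 24.2])]
  before [521.7  99.3 -12.7] now [521.9  99.7 -13. ] 0.017
trf [(0.61, [341.2, 256.2, 33.5, 40.3])]
  before [492.8 -76.2  -8.1] now [494.3 -75.4  -7.7] 0.054
hs [(0.76, [294.8, 251.1, 31.0, 36.5])]
  before [504.8  13.2  -5.9] now [505.6  14.5  -5.6] 0.137
spool [(0.56, [246.1, 193.9, 22.7, 23.3])]
  before [639.6 115.5   1.4] now [637.4 114.8   0.7] 0.308
relay [(0.89, [376.3, 202.3, 19.5, 19.6]), (0.41, [458.1, 201.9, 74.1, 150.0])]
  before [ 613.4 -132.6   -8.4] now [ 614.5 -133.5  -10.9] 0.037
```

View pics/cmp.png

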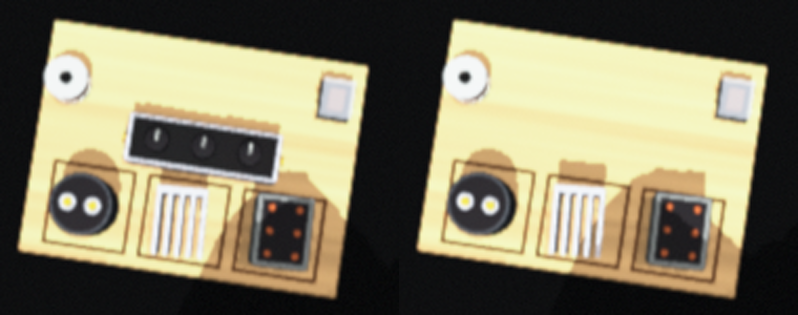

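View pics/side2.png

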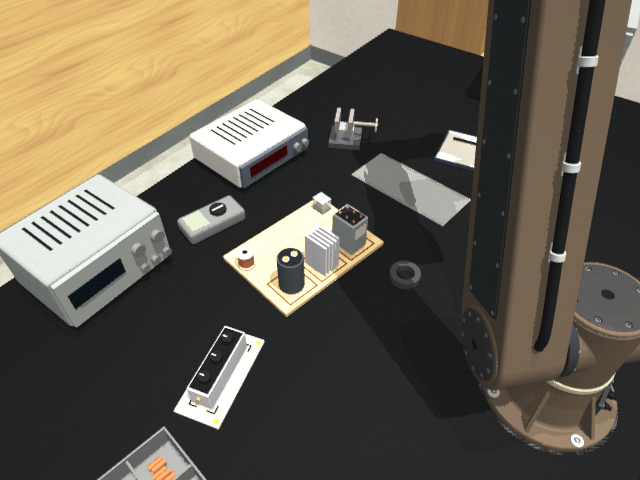

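```bash
python3 - <<'E'
from h import *
F={"cap":(521.7,99.3),"trf":(493.3,-76.1),"hs":(504.9,13.4),"spool":(639.5,115),"relay":(613.5,-132.5)}
H={"cap":100,"trf":100,"hs":100,"spool":52,"relay":46}
for n in("top","side"):
    A=cv2.cvtColor(cv2.imread(f"pics/{n}_ref.png"),6).astype(np.float32);B=cv2.cvtColor(cv2.imread(f"pics/{n}2.png"),6).astype(np.float32)
    for k,(x,y) in F.items():
        c=proj([x,y,H[k]],n)[0]; r=9 if k in("spool","relay") else 13
        x0,y0=np.round(c-r).astype(int); K=8
        up=lambda I,m:cv2.resize(I[y0-m:y0+2*r+m,x0-m:x0+2*r+m],None,fx=K,fy=K,interpolation=cv2.INTER_CUBIC)
        t=up(A,0); s=up(B,3); m=cv2.matchTemplate(s,t,cv2.TM_CCOEFF_NORMED); _,v,_,p=cv2.minMaxLoc(m)
        d=(np.array(p)/K-3); w=back(c+d,H[k],n)[0]-back(c,H[k],n)[0]
        # yaw via ECC
        print(n,k,"px",d,"mm",np.round(w[:2],1),"ncc",round(v,3))
E
```

```text
top cap px [-0.5  -0.25] mm [0.5 0.9] ncc 0.992
top trf px [-1.    -0.125] mm [0.3 1.8] ncc 0.835
top hs px [-0.5  -0.75] mm [1.4 0.9] ncc 0.834
top spool px [0. 0.] mm [0. 0.] ncc 0.998
top relay px [0. 0.] mm [0. 0.] ncc 0.994
side cap px [-0.5   0.25] mm [0.4 1.1] ncc 0.804
side trf px [-0.5   0.25] mm [0.4 1.3] ncc 0.909
side hs px [-0.25  0.25] mm [-0.   0.9] ncc 0.421
side spool px [0. 0.] mm [0. 0.] ncc 0.999
side relay px [0. 0.] mm [0. 0.] ncc 0.999
```

```bash
python3 -c "
from station import *
s=sense();print(s['t'],s['force']);print(finish_job())"
```

```text
56.45 [1.17073741 0.32879639 0.65674657]
the job is handed in; nothing more can be done
None
```

The job is done and handed in at 56 s of the 144 s allowed. I set the transformer, heat sink and capacitor on the grey mat, stood the resistance box on the white test pad, then put the three tall parts back in their outlines. `finish_job` gave no verdict.

My last checks, comparing camera pictures from before and after:

- **Box:** it stands upright inside the pad's corner marks, about 1 mm off centre by the mask fit, at 15.6° against about 16° for the pad.
- **Tall parts:** all three are upright, and each measured yaw is within about 0.5° of where it started. They sit about 1–2 mm from their original spots, mostly along +y. I left that rather than risk moving them again.
- **Spool and relay:** the picture comparison shows no shift. The mask fits differed by up to 2 mm, which I put down to noise.
- **Forces and clearance:** the highest wrist force I saw was about 16 N, and the gripper ended clear of everything.

The checks disagreed in two places. The mask fit and the picture comparison differed by up to about 1 mm on the transformer and heat sink. The side-camera match for the heat sink was too poor to count (correlation 0.42), so its position rests on the top camera and the arm's own readings.

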